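# Set a governor lever to idle and lock it with a hexagon key

### The job

On the sloping face of the governor housing, swing the control lever to the single raised idle mark (the other mark is a group of three), then lock it: take the larger of the two hexagon keys from its stand, seat it fully in the socket of the clamp screw in the lever's hub, and tighten clockwise until the screw comes up against its stop, about half a turn. Do this in quarter turns, letting go of the key in the socket and taking a fresh hold between turns, and leave the lever on its mark. Then put the key back upright in its own stand, fully home, and leave everything else on the bench as it is.

Things in the scene. Friction and masses are not known exactly. Their poses are not given: they have to be found in the camera images.
- housing: Dark grey cast housing fixed to the bench, base 210 x 210 mm. Origin: centre of its underside, z up. Its 200 x 200 mm control face is tilted 28 deg: outward normal (-0.469, 0, 0.883) in the housing frame, leaning to housing -x (robot side). Lever and screw turn about one axis along this normal, through (0, 0, 115 mm), the face's middle. Face edges: 68 mm (low) and 162 mm (high) above the bench.
- lever (a joint): Angle (rad) of the control lever, positive counter-clockwise looking at the face. 0: it points straight down the slope (housing -x side); 0.6: at the single idle mark; -0.6: at the group of three marks. Ends at -1.2 and 1.2; starts between -1.0 and -0.1. It stays where it is left; about 2 N at the knob moves it.
- lever_knob (a point): Point on the axis of the lever's black round knob, 42 mm above the face. The knob stands square to the face, 22 mm diameter, from 22 to 56 mm above the face, 78 mm from the axis of turning. z is the face normal, x points from the knob to the axis of turning. The steel arm below is 16 mm wide, its top 13 mm above the face.
- idle_mark (a point): Fixed point where lever_knob is when the lever stands exactly on the idle mark (lever angle 0.6). The mark itself is a single brass rib on the face, 16 x 5 mm, 100 mm from the axis of turning, just beyond the knob.
- screw (a joint): Angle (rad) of the clamp screw, growing clockwise (seen looking at the face) as it is tightened; it starts between 0.3 and 0.9 and its hard stop is at 3.14 (tight). Friction about 0.18 N m; it stays where it is left.
- socket (a point): Centre of the mouth of the hexagon socket in the clamp screw's steel head, on the axis, 40 mm above the face. z points out along the face normal; the point turns with the screw. Socket 20.2 mm across flats, 22 mm deep, flat floor; two of its flats are square to the point's x axis. The head is about 43 mm across and does not move along its axis when turned.
- key: The larger steel hexagon key, 0.3 kg, loose. Origin: centre of its lower tip; z up the key. Hexagon shaft 19 mm across flats (two flats square to x), 75 mm long, the lowest 4 mm a cone from 14.4 to 19 mm diameter; above it a dark square grip 28 x 28 mm (faces square to x and y), 75 to 111 mm from the tip. Plays about 7 deg either way in the socket; stays in it when let go.
- key_grip (a point): Middle of the larger key's square grip, 93 mm above its tip, axes as the key's.
- key_stand: The larger key's own stand, a fixed wooden block 80 x 80 x 40 mm with one round hole of 26 mm diameter, 30 mm deep, slightly chamfered, in the middle of its top. Origin: centre of its underside. The two stands may be on either side.
- key_stand_floor (a point): Centre of the floor of the hole in key_stand, 10 mm above the bench: the key's tip stands here when fully home.
- small_key: The smaller hexagon key, not to be used: shaft 10 mm across flats and 60 mm long, square grip 18 x 18 x 30 mm, standing in its own similar stand (80 x 80 x 40 mm block). Origin: centre of its tip.
- bearing: Bystander: steel bearing ring, 72 mm diameter, 22 mm high, lying in front of the housing. Origin: centre of its underside.
- flange: Bystander: rusty flange, 76 mm diameter, 40 mm high. Origin: centre of its underside.
- carton: Bystander: cardboard carton 90 x 140 x 60 mm. Origin: centre of its underside.
- tin: Bystander: tin 70 mm diameter, 90 mm high. Origin: centre of its underside.
- parcel: Bystander: blue box 70 x 100 x 45 mm. Origin: centre of its underside.
- bush: Bystander: rusty round bush, 40 mm diameter, 50 mm high. Origin: centre of its underside.
Mind the look-alikes: they are no part of the job. What is shaped like the key_stand but pink is not meant.

How it is judged (in metres and radians):
On the way, in this order (a step that is already met when the one before it is completed fails the run):
1. the lever stands on the idle mark, before the screw is tightened (value of joint lever between 0.5 and 0.7 rad and value of joint screw below 1.1 rad), for 0.2 s.
2. the larger key is seated in the socket (z of key in the frame of socket between -0.03 and -0.017 m and distance between key and socket below 0.026 m and angle between the z axis of key and the z axis of socket, either way round below 0.12 rad), for 0.1 s.
3. the screw is part-way tightened and the key is let go in the socket (all of step 2 and value of joint screw between 1.2 and 2.8 rad and contact force between the fingers and key below 0.2 N), for 0.1 s.
4. the screw is tight against its stop, the key still in it and the lever on its mark (all of step 2 and value of joint lever between 0.5 and 0.7 rad and value of joint screw above 2.97 rad), for 0.1 s.
At the end, for the whole second after the job is handed in: The lever stands on the idle mark (0.6 rad within 0.1), the screw is tight (3.14 rad within 0.17), and the larger key stands at rest in its own stand, tip within 10 mm sideways and 4 mm of the hole's floor, upright within 0.15 rad (value of joint lever between 0.5 and 0.7 rad and value of joint screw above 2.97 rad and horizontal distance between key and key_stand_floor below 0.01 m and z of key in the frame of key_stand_floor below 0.004 m and angle between key's own z axis and vertical below 0.15 rad and linear speed of key below 0.02 m/s); the robot touches nothing.
It fails at once if the smaller key is displaced by more than 25 mm (distance of small_key from where it was at the start of the episode above 0.025 m).
It fails at once if the bearing ring, flange, carton, tin, blue box or bush is displaced by more than 25 mm (distance of any of bearing, flange, carton, tin, parcel, bush from where it was at the start of the episode above 0.025 m).
It also fails if it takes over 72 s, if anything falls off the work surface, if the arm or the gripper's body presses on something with over 40 N, if the wrist force passes 120 N, or if a joint passes its speed limit or range.

### The arm

A 6-joint arm with a two-finger parallel gripper is mounted at the origin on the work surface. World frame = base frame: x ahead of the robot, y to its left, z up, the work surface at z = 0. Lengths are in m, angles in degrees, forces in N, time in s.
With the tool pointing down it reaches from about 0.3 to 0.75 m from the base axis. Payload 8.5 kg.
Tool frame: the origin (TCP) lies at the very end of the fingers, on their centre line; the grasp point (between the pads) lies 19 mm behind it; z points along the fingers, y is the line along which they close (so a half turn about z gives the same grasp; the last joint's range is limited). The gripper opens to 85 mm and grips with 20 to 120 N. Pads are 22 mm wide; open, the fingers measure 114 mm over their backs; the gripper's body (76 mm by 85 mm) begins 54 mm behind the grasp point. The pads swing forward as they close: fully open they stand 13 mm farther back than shut.
Start: joints at [-77.366, 21.807, 74.336, -0, 83.858, -12.336], TCP at [0.232, -0.499, 0.231] pointing down, gripper open.
Joint ranges: [-178.18, 178.18], [-50.72, 133.34], [12.68, 142.11], [-81.47, 261.47], [9.98, 163.14], [-165.26, 165.26]. Speed limits (degrees/s): [136.94, 136.94, 180, 180, 180, 180].

### API

Orientations are given as a 3x3 rotation matrix whose columns are the frame's x, y, z axes.
In Python, from rig import env, optics, spotter gives the robot as it stands.
- The arm moves only by the shell command python3 -m crank 'ROWS' [FORCE]. ROWS is JSON, one flat list of numbers, 5 for each row, row after row: the finger opening in cm, from 0 to 8.54, then the shift along the tool's x, y, z in cm, then the turn about the tool's z in rad. A call has exactly 8 rows; each row shifts and turns the commanded pose from where the row before left it, along the tool's axes as they then stand; what a row does not reach is not made up. A row lasts 1/12 s, in which the tool goes at most 41.7 mm and 7.16 degrees, less where a joint would pass 70% of its speed; a pose out of reach is approached as far as the arm can. A call is refused whole if a number of a shift passes 4.17 or a number of a turn 0.125, either way. A call with a gripper value outside its range is refused whole. The fingers move at their own pace and stop on an object; FORCE is the grip in N (left out, the last holds). Time passes only in rows, so rows that do not move let the fingers close, or fill a call up. It gives the time, the measured TCP pose, the force, the opening and the grip force at its end, in the units of the state.
- env.observe(): the state, without advancing time (a new reading comes with each control period).
- optics.get_image(name): name is "scene" or "top"; returns a dict with "color" (420x560x3 uint8, red, green, blue), "intrinsics" (3x3 intrinsics, pixels), "pose" (4x4, takes a point from camera to world coordinates). Camera axes: x right, y up, looking along -z (the intrinsics and any distortion apply to the point x, -y, -z); pixel columns grow to the right and rows downward; lengths in m; the calibration is good to about 2 mm. A picture is of the moment at which its call begins. There is no depth.
- env.close_job(): hands the job in; it is judged then, once.
Trained networks look in a picture, given as the dict that the camera call returned (one of the last four; its "shot" number tells which), for a name from the list of things; names that differ only in an ending like _2 or _b are one class to them, and where a whole thing is asked for, a point or a joint stands for the part that bears it (a point fixed in the world has none). Each returns a list of dicts, best first, with "score" (0 to 1); they miss things now and then, are a little off and sometimes report something else, mostly with a low value. They report only what shows in the picture. A call takes as long as a camera call. They do not tell look-alikes from the thing itself.
- spotter.look_for(picture, query): "at" ([column, row] as shares, 0 to 1, of the picture: columns of its width, rows of its height, amid what is visible of it).
The state is a dict: "time_s": time; "q": joint angles; "qvel": joint speeds; "joint_efforts": joint torques, N m; "position": TCP position; "tool_rot": TCP orientation; "ft_force": force on the tool from outside, world axes, zero at the start; "wrist_torque": the same for the moment, N m; "grip_width": finger opening in m; "gripper_force": force on a finger pad.
Only numpy, scipy, OpenCV 4.12 (cv2) and the standard library are available. Lean on these libraries where they do the work, as an engineer would, in place of code of your own. Each camera call takes 0.05 s, during which the arm holds its last target. There are 200 camera calls.

## Working session

There is one attempt and no reset: what is moved stays moved. The work goes in short steps, Python scripts to look and compute and a shell command to move; the robot and the scene stay as the last step left them, time stands still between calls to the robot, and variables do not carry over. Pictures are saved under pics/ and viewed, at most 10 in all, crops included, and the job is handed in when it is done.

```bash
ls; mkdir -p pics; cat > h.py <<'E'
import numpy as np, cv2
from rig import env, optics, spotter
def ray(pic,at):
    K=np.array(pic["intrinsics"]);P=np.array(pic["pose"]);h,w=pic["color"].shape[:2]
    u,v=at[0]*w,at[1]*h
    d=np.array([(u-K[0,2])/K[0,0],-(v-K[1,2])/K[1,1],-1.]);d=P[:3,:3]@d
    return P[:3,3],d/np.linalg.norm(d)
def proj(pic,X):
    K=np.array(pic["intrinsics"]);P=np.array(pic["pose"])
    c=P[:3,:3].T@(np.array(X)-P[:3,3]);return np.array([K[0,2]+K[0,0]*c[0]/-c[2],K[1,2]+K[1,1]*-c[1]/-c[2]])
def atz(pic,at,z):
    o,d=ray(pic,at);return o+d*(z-o[2])/d[2]
def tri(rays):
    A=0;b=0
    for o,d in rays:
        M=np.eye(3)-np.outer(d,d);A=A+M;b=b+M@o
    return np.linalg.solve(A,b)
def save(pic,name,box=None,s=1):
    c=pic["color"]
    if box: c=c[box[1]:box[3],box[0]:box[2]]
    c=cv2.resize(c,None,fx=s,fy=s,interpolation=cv2.INTER_CUBIC)
    cv2.imwrite(f"pics/{name}.png",c[:,:,::-1])
E
python3 - <<'E'
from h import *
p={n:optics.get_image(n) for n in("scene","top")}
big=np.vstack([p["scene"]["color"],p["top"]["color"]])
for n in p:
    save(p[n],n+"0",None,1.4); print(n,[k for k in p[n]],np.round(p[n]["pose"],3).tolist(),np.round(p[n]["intrinsics"],1).tolist())
    for q in("housing","lever_knob","socket","key","key_grip","key_stand","small_key","bearing","flange","carton","tin","parcel","bush"):
        r=spotter.look_for(p[n],q)
        print(q,[(round(x["score"],2),(np.array(x["at"])*[560,420]).round().tolist()) for x in r[:3]])
print(env.observe()["tool_rot"])
E
```

```text
pics
scene ['color', 'intrinsics', 'pose', 'shot'] [[-0.094, -0.54, 0.837, 1.503], [0.996, -0.05, 0.079, 0.087], [-0.001, 0.84, 0.542, 0.772], [0.0, 0.0, 0.0, 1.0]] [[440.7, 0.0, 279.3], [0.0, 440.7, 209.7], [0.0, 0.0, 1.0]]
housing [(0.86, [285.0, 255.0]), (0.66, [345.0, 225.0])]
lever_knob [(0.48, [282.0, 228.0])]
socket [(0.72, [283.0, 219.0])]
key [(0.76, [182.0, 202.0])]
key_grip [(0.58, [181.0, 199.0])]
key_stand [(0.91, [183.0, 221.0]), (0.7, [202.0, 246.0]), (0.67, [194.0, 199.0])]
small_key [(0.46, [448.0, 262.0])]
bearing [(0.81, [343.0, 226.0]), (0.64, [237.0, 221.0]), (0.47, [409.0, 234.0])]
flange [(0.56, [237.0, 222.0])]
carton [(0.91, [410.0, 288.0])]
tin [(0.67, [137.0, 270.0])]
parcel [(0.57, [448.0, 265.0])]
bush [(0.68, [121.0, 243.0]), (0.28, [283.0, 218.0])]
top ['color', 'intrinsics', 'pose', 'shot'] [[0.005, 0.998, -0.058, 0.448], [-1.0, 0.005, 0.003, 0.004], [0.003, 0.058, 0.998, 1.324], [0.0, 0.0, 0.0, 1.0]] [[428.4, 0.0, 282.3], [0.0, 428.4, 205.5], [0.0, 0.0, 1.0]]
housing [(0.91, [279.0, 182.0])]
lever_knob [(0.61, [278.0, 195.0])]
socket [(0.71, [279.0, 187.0])]
key [(0.64, [391.0, 235.0])]
key_grip [(0.56, [392.0, 234.0])]
key_stand [(0.79, [384.0, 280.0]), (0.76, [378.0, 237.0]), (0.63, [354.0, 195.0])]
small_key [(0.43, [169.0, 212.0]), (0.23, [280.0, 184.0])]
bearing [(0.8, [218.0, 245.0]), (0.32, [278.0, 194.0])]
flange [(0.64, [279.0, 187.0]), (0.61, [330.0, 244.0])]
carton [(0.83, [179.0, 147.0])]
tin [(0.79, [398.0, 150.0])]
parcel [(0.9, [138.0, 190.0]), (0.45, [280.0, 192.0])]
bush [(0.69, [434.0, 193.0])]
[[ 9.06537439e-01  4.22125421e-01  1.93431121e-05]
 [ 4.22125420e-01 -9.06537439e-01  5.06378658e-05]
 [ 3.89107858e-05 -3.77399019e-05 -9.99999999e-01]]
```

```bash
python3 -m crank --help 2>&1 | head -20
```

```text
invalid input: not JSON, or not a number
```

View pics/scene0.png

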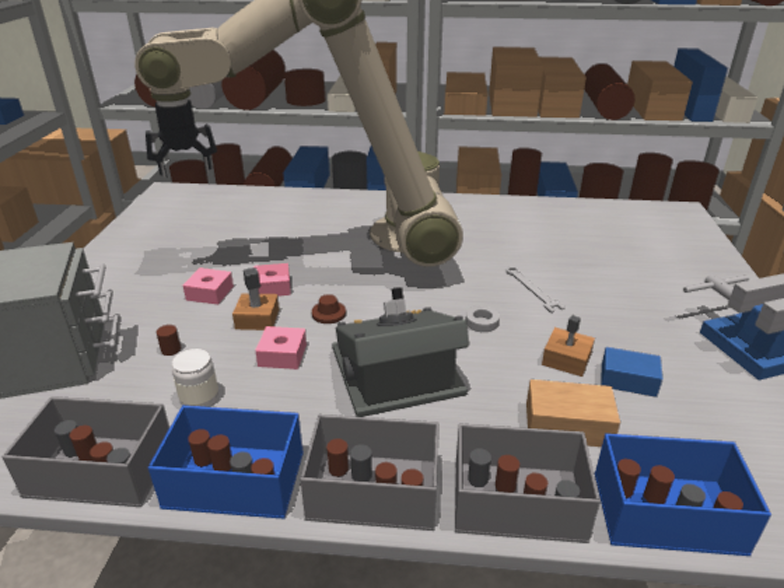

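View pics/top0.png

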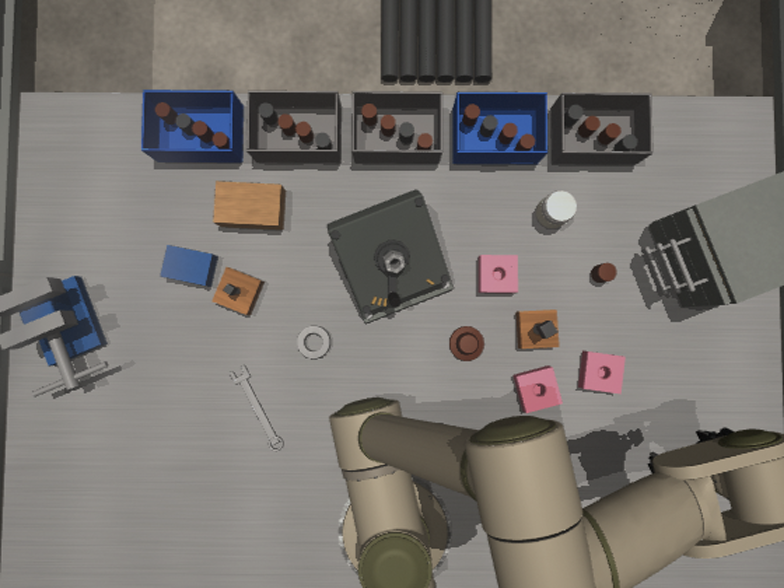

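```bash
python3 - <<'E'
from h import *
t=optics.get_image("top");s=optics.get_image("scene")
a=cv2.resize(t["color"][130:235,230:330],None,fx=5.5,fy=5.5,interpolation=cv2.INTER_CUBIC)[:577]
b=cv2.resize(t["color"][215:255,360:410],None,fx=4.5,fy=4.5,interpolation=cv2.INTER_CUBIC)
c=cv2.resize(t["color"][185:230,145:195],None,fx=4.5,fy=4.5,interpolation=cv2.INTER_CUBIC)
d=cv2.resize(s["color"][180:240,160:210],None,fx=3,fy=3,interpolation=cv2.INTER_CUBIC)
H=np.zeros((577,800,3),np.uint8);H[:,:550]=a;H[0:180,560:785]=b;H[185:185+202,560:785]=c[:202];H[390:390+180,560:710]=d
cv2.imwrite("pics/crop1.png",H[:,:,::-1])
at=lambda u,v:(u/560,v/420)
print("key grip tri",tri([ray(t,at(391.5,234)),ray(s,at(181,199))]))
print("stand top",atz(t,at(384,235),.04))
print("knob",tri([ray(t,at(278,195)),ray(s,at(282,228))]))
print("socket",tri([ray(t,at(281,187)),ray(s,at(283,219))]))
E
```

```text
key grip tri [ 0.43863237 -0.30536338  0.10381896]
stand top [ 0.43584463 -0.30333658  0.04      ]
knob [0.54982813 0.00897578 0.09820388]
socket [0.56821546 0.00675104 0.13925573]
```

View pics/crop1.png

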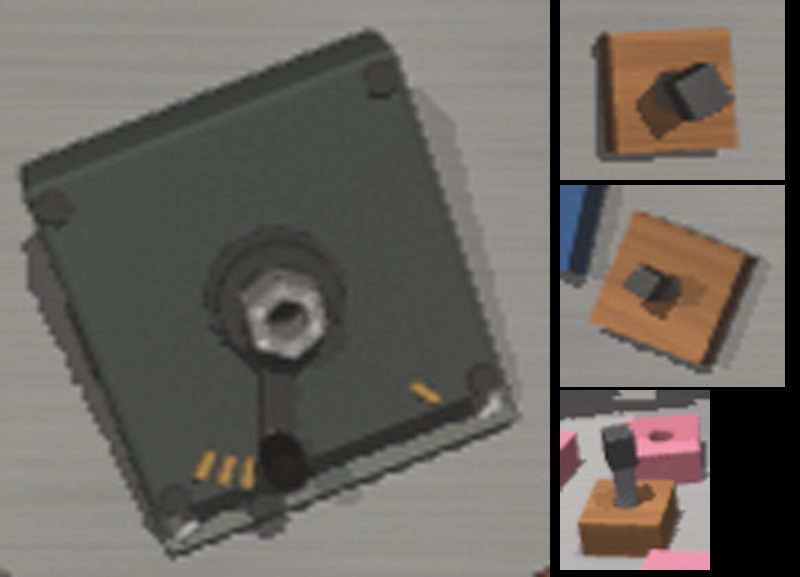

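```bash
cat > geo.py <<'E'
import numpy as np
n=np.array([-.469,0,.883]);u=np.array([-.883,0,-.469]);w=np.array([0,-1.,0])
def Rz(a):c,s=np.cos(a),np.sin(a);return np.array([[c,-s,0],[s,c,0],[0,0,1]])
def face(h,a,r,z): # h=(x,y,yaw); lever angle a, radius r, height z over face
    return np.array([h[0],h[1],0])+Rz(h[2])@(np.array([0,0,.115])+r*(np.cos(a)*u+np.sin(a)*w)+z*n)
E
python3 - <<'E'
from h import *; from geo import *
from scipy.optimize import least_squares
t=optics.get_image("top");s=optics.get_image("scene")
px=lambda a,b:np.array([230+a/5.5,130+b/5.5])
def res(p):
    h=p[:3];r=[]
    for a,c in((.6,px(425,392)),(-.6,px(228,471))): r.append(proj(t,face(h,a,.1,.002))-c)
    r.append(proj(t,face(h,0,0,.04))-px(287,317))
    for a,c in((3*np.pi/4,px(380,80)),(-3*np.pi/4,px(52,208)),(-np.pi/4,px(178,500)),(np.pi/4,px(483,378))):
        r.append(proj(t,face(h,a,p[3],.003))-c)
    r.append(proj(t,face(h,p[4],.078,.056))-px(284,455))
    r.append((proj(s,face(h,0,0,.04))-[283,218])*.5)
    return np.ravel(r)
f=least_squares(res,[.57,.005,.35,.12,-.3]);print(f.x.round(4),np.degrees(f.x[2]),f.fun.round(1))
h=f.x[:3];a0=f.x[4];np.save("h.npy",h)
print("socket",face(h,0,0,.04),"knob",face(h,a0,.078,.042),"idle",face(h,.6,.078,.042))
T=np.array(env.observe()["tool_rot"]);P=np.array(env.observe()["position"]);print(P,T.T@(face(h,a0,.078,.042)-P)*100)
# key yaw: corners of grip top in crop b
for q in((668,80),(705,62),(735,103)): 
    print(atz(t,((360+(q[0]-560)/4.5)/560,(215+q[1]/4.5)/420),.121))
E
```

```text
[ 0.5826  0.0091  0.3869  0.1237 -0.3957] 22.168011791803586 [-0.1 -0.8 -0.2 -0.7  0.1  0.1 -0.1 -0.8  0.2 -0.5 -0.4 -0.5 -0.2 -0.6
  0.1  3.3 -1.1 -1.7]
socket [0.56521079 0.00201558 0.15032   ] knob [0.49414362 0.00552128 0.11833011] idle [ 0.52831794 -0.06057359  0.12189357]
[ 0.23215423 -0.4985889   0.23129606] [ 45.02892486 -34.64114223  11.29846764]
[ 0.44283404 -0.28396768  0.121     ]
[ 0.45414808 -0.30714483  0.121     ]
[ 0.42875075 -0.32558531  0.121     ]
```

```bash
cat >> geo.py <<'E'
def goto(X,yaw=None):
    from rig import env
    o=env.observe();P=np.array(o["position"]);T=np.array(o["tool_rot"])
    y0=np.arctan2(T[1,0],T[0,0]);yaw=y0 if yaw is None else yaw
    xt=np.array([np.cos(yaw),np.sin(yaw),0]);yt=np.array([np.sin(yaw),-np.cos(yaw),0]);D=np.array(X)-P
    return "turn",round((y0-yaw+np.pi)%(2*np.pi)-np.pi,4),"shift cm",(100*np.array([D@xt,D@yt,-D[2]])).round(2).tolist()
E
python3 - <<'E'
from geo import *
h=np.load("h.npy");k=face(h,-.4,.078,.030);print(k,goto(k,h[2]))
c,s=np.cos(h[2]),np.sin(h[2]);A=np.array([[c,s,0],[s,-c,0],[0,0,-1]])
prev=k
for a in(-.2,0,.2,.4,.6): 
    q=face(h,a,.078,.030);print(a,(A@(q-prev)*100).round(2));prev=q
E
```

```text
[0.49934508 0.00797826 0.10779575] ('turn', np.float64(0.0488), 'shift cm', [43.86, -36.83, 12.35])
-0.2 [-0.41  1.49  0.22]
0 [-0.14  1.55  0.07]
0.2 [ 0.14  1.55 -0.07]
0.4 [ 0.41  1.49 -0.22]
0.6 [ 0.66  1.37 -0.35]
```

```bash
python3 -m crank '[4,0,0,0,0.0488, 4,3.1,-2.6,0,0, 4,3.1,-2.6,0,0, 4,3.1,-2.6,0,0, 4,3.1,-2.6,0,0, 4,3.1,-2.6,0,0, 4,3.1,-2.6,0,0, 4,3.1,-2.6,0,0]' 20 && python3 -m crank '[4,3.1,-2.6,0,0, 4,3.1,-2.6,0,0, 4,3.1,-2.6,0,0, 4,3.1,-2.6,0,0, 4,3.1,-2.6,0,0, 4,3.1,-2.6,0,0, 4,0,0,0,0, 4,0,0,0,0]'
python3 - <<'E'
from geo import *
h=np.load("h.npy");k=face(h,-.4,.078,.030);print(k,goto(k,h[2]))
E
```

```text
time_s: 2.27
position: [0.3649, -0.2464, 0.2315]
tool_rot: [[0.926, 0.377, 0.0], [0.377, -0.926, -0.0], [0.0, 0.001, -1.0]]
ft_force: [1.1, -0.4, -0.2]
grip_width: 0.0401
gripper_force: 0.0
time_s: 2.93
position: [0.4782, -0.0318, 0.2312]
tool_rot: [[0.924, 0.381, -0.0], [0.381, -0.924, -0.0], [-0.0, 0.0, -1.0]]
ft_force: [-0.1, -0.7, 0.4]
grip_width: 0.0402
gripper_force: 0.0
[0.49934508 0.00797826 0.10779575] ('turn', np.float64(0.0042), 'shift cm', [3.46, -2.88, 12.34])
```

```bash
python3 -m crank '[5,3.46,-2.0,0,0, 5,0,-0.88,2,0, 5,0,0,3,0, 5,0,0,3,0, 5,0,0,2.2,0, 5,0,0,2.1,0, 5,0,0,0,0, 5,0,0,0,0]' && python3 - <<'E'
from h import *; from geo import *
h=np.load("h.npy");k=face(h,-.4,.078,.030);print(k,goto(k,h[2]))
s=optics.get_image("scene");save(s,"knob",(220,150,350,250),6)
E
```

```text
time_s: 3.6
position: [0.4987, 0.0052, 0.1083]
tool_rot: [[0.927, 0.376, -0.002], [0.376, -0.927, 0.0], [-0.001, -0.001, -1.0]]
ft_force: [0.3, 0.9, 0.5]
grip_width: 0.0496
gripper_force: 0.0
[0.49934508 0.00797826 0.10779575] ('turn', np.float64(-0.0015), 'shift cm', [0.17, -0.23, 0.05])
```

View pics/knob.png

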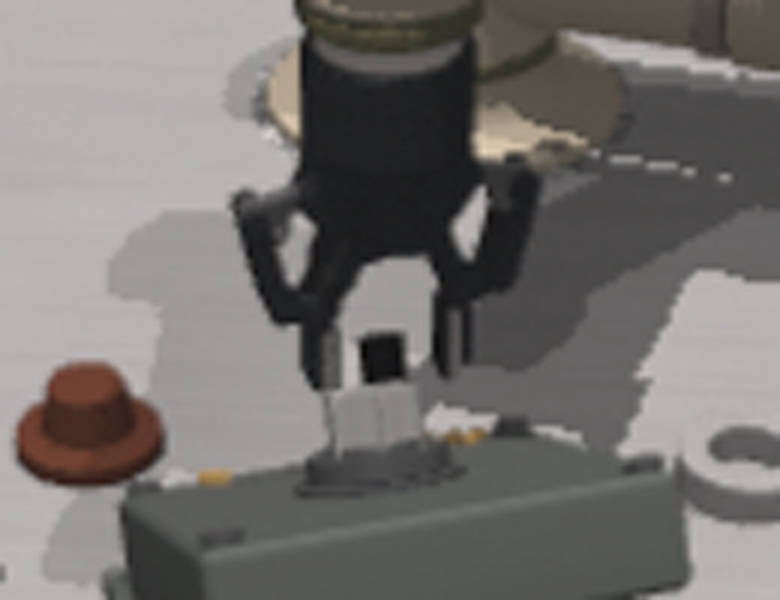

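```bash
python3 -m crank '[2.6,0,0,0,0, 2.6,0,0,0,0, 2.6,-0.24,1.26,0.25,0, 2.6,-0.14,1.55,0.07,0, 2.6,0.14,1.55,-0.07,0, 2.6,0.41,1.49,-0.22,0, 2.6,0.66,1.37,-0.35,0, 2.6,0,0,0,0]' && python3 - <<'E'
from h import *; from geo import *
h=np.load("h.npy");k=face(h,.6,.078,.030);print(k,goto(k,h[2]))
E
```

```text
time_s: 4.32
position: [0.5357, -0.0596, 0.1124]
tool_rot: [[0.927, 0.376, 0.003], [0.376, -0.927, -0.001], [0.002, 0.002, -1.0]]
ft_force: [0.1, -0.5, -0.2]
grip_width: 0.0261
gripper_force: 0.0
[ 0.53352993 -0.05845001  0.11129757] ('turn', np.float64(-0.0014), 'shift cm', [-0.16, -0.19, 0.11])
```

```bash
python3 -m crank '[2.6,-0.16,-0.19,0,0, 2.0,0,0,0,0, 2.0,0,0,0,0, 2.0,0,0,0,0, 4,0,0,0,0, 4,0,0,0,0, 4,0,0,-2,0, 4,0,0,-4,0]' && python3 -m crank '[8,0,0,-4,0, 8,-2.5,3,-4,0, 8,-2.5,3,0,0, 8,-2.5,3,0,0, 8,-2.5,3,0,0, 8,-2.5,3,0,0, 8,-2.5,3,0,0, 8,0,0,0,0]' && python3 - <<'E'
from h import *; from geo import *
h=np.load("h.npy")
t=optics.get_image("top");s=optics.get_image("scene")
for q in ("lever_knob","socket"):
  for p in (t,s):
    r=spotter.look_for(p,q);print(q,[(round(x["score"],2),(np.array(x["at"])*[560,420]).round(1).tolist()) for x in r[:2]])
print("pred knob top/mid .6",proj(t,face(h,.6,.078,.056)),proj(t,face(h,.6,.078,.04)))
a=cv2.resize(t["color"][150:222,250:322],None,fx=8,fy=8,interpolation=cv2.INTER_CUBIC)
b=cv2.resize(t["color"][215:255,365:405],None,fx=5,fy=5,interpolation=cv2.INTER_CUBIC)
c=cv2.resize(s["color"][200:250,260:310],None,fx=4,fy=4,interpolation=cv2.INTER_CUBIC)
d=cv2.resize(s["color"][185:235,160:210],None,fx=4,fy=4,interpolation=cv2.INTER_CUBIC)[:176]
H=np.zeros((576,776,3),np.uint8);H[:,:576]=a;H[:200,576:]=b;H[200:400,576:]=c;H[400:,576:]=d
cv2.imwrite("pics/crop2.png",H[:,:,::-1])
E
```

```text
time_s: 4.98
position: [0.5296, -0.0552, 0.1687]
tool_rot: [[0.926, 0.378, -0.008], [0.378, -0.926, 0.003], [-0.007, -0.006, -1.0]]
ft_force: [0.8, 0.2, 0.1]
grip_width: 0.04
gripper_force: 0.0
time_s: 5.65
position: [0.4619, -0.2751, 0.241]
tool_rot: [[0.928, 0.373, -0.0], [0.373, -0.928, -0.001], [-0.001, 0.001, -1.0]]
ft_force: [0.1, 0.1, -1.0]
grip_width: 0.0802
gripper_force: 0.0
lever_knob [(0.67, [289.8, 189.3])]
lever_knob [(0.82, [266.2, 224.9])]
socket [(0.6, [280.9, 186.7])]
socket [(0.57, [279.7, 218.2]), (0.39, [180.7, 203.3])]
pred knob top/mid .6 [305.53191791 203.80727119] [304.24580396 201.64951831]
```

View pics/crop2.png

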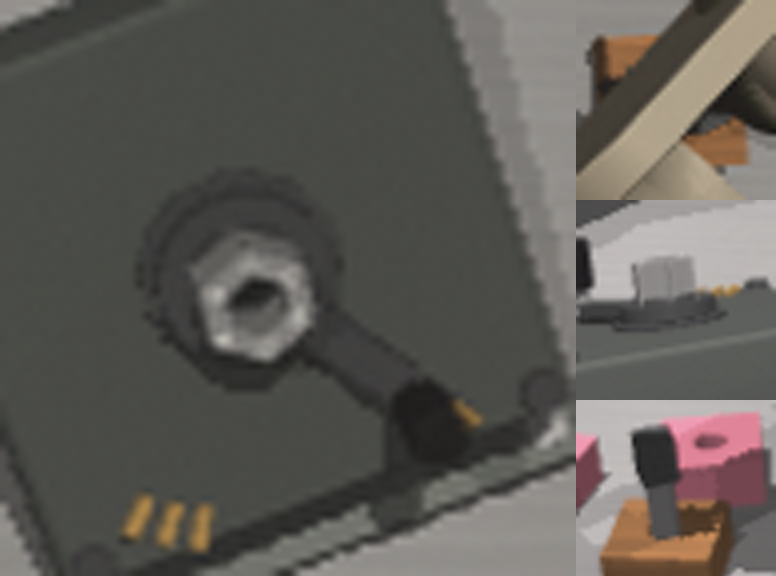

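```bash
python3 -m crank '[4,2.5,-3,0,0, 4,2.5,-3,0,0, 4,2.5,-3,0,0, 4,2.5,-3,0,0, 4,2.5,-3,0,0, 4,2.5,-3,0,0, 4,0,0,2,0, 4,0,0,0,0]' && python3 - <<'E'
from h import *; from geo import *
h=np.load("h.npy");print(goto(face(h,.6,.078,.032),h[2]))
t=optics.get_image("top")
c=face(h,0,0,.04);R=Rz(h[2]);N=R@n;U=R@u;W=R@w
pts=[(245,232),(195,265),(212,335),(262,362),(312,320),(303,255)]
Q=[]
for p in pts:
    o,d=ray(t,((250+p[0]/8)/560,(150+p[1]/8)/420));X=o+d*((c-o)@N)/(d@N)-c;Q.append([X@U,X@W])
Q=np.array(Q);m=Q.mean(0);print("centre mm",m*1e3)
Q=Q-m
for q in Q: print(round(1e3*np.hypot(*q),1),round(np.degrees(np.arctan2(q[1],q[0]))%60,1))
E
```

```text
time_s: 6.62
position: [0.5338, -0.0435, 0.219]
tool_rot: [[0.924, 0.382, -0.004], [0.382, -0.924, 0.001], [-0.003, -0.003, -1.0]]
ft_force: [-0.2, -0.7, -0.0]
grip_width: 0.0401
gripper_force: 0.0
('turn', np.float64(0.0055), 'shift cm', [-0.69, 1.38, 10.59])
centre mm [-2.72157428 -0.12635952]
23.4 49.0
24.1 39.9
20.3 52.8
25.0 46.2
22.6 42.9
21.5 49.5
```

```bash
python3 -m crank '[4.5,-0.69,1.38,2,0, 4.5,0,0,3,0, 4.5,0,0,3,0, 4.5,0,0,2.6,0, 4.5,0,0,0,0, 4.5,0,0,0,0, 4.5,0,0,0,0, 4.5,0,0,0,0]' && python3 - <<'E'
from geo import *
h=np.load("h.npy");print(goto(face(h,.62,.078,.032),h[2]))
E
```

```text
time_s: 7.33
position: [0.5345, -0.0627, 0.1174]
tool_rot: [[0.926, 0.377, 0.003], [0.377, -0.926, -0.001], [0.003, 0.002, -1.0]]
ft_force: [-0.1, 0.2, -1.1]
grip_width: 0.045
gripper_force: 0.0
('turn', np.float64(-0.0001), 'shift cm', [0.06, -0.31, 0.4])
```

```bash
python3 -m crank '[2.0,0,-0.15,0.2,0, 2.0,0,0,0,0, 2.0,0,0,0,0, 2.0,0,0,0,0, 2.0,0,0,0,0, 2.0,0,0,0,0, 2.0,0,0,0,0, 2,0,0,0,0]' && python3 - <<'E'
from h import *; from geo import *
h=np.load("h.npy")
for i in range(4):
    print(goto(face(h,.6,.078,.030),h[2])); optics.get_image("top")
E
```

```text
time_s: 8.0
position: [0.5331, -0.0602, 0.1142]
tool_rot: [[0.926, 0.378, 0.001], [0.378, -0.926, 0.001], [0.001, -0.0, -1.0]]
ft_force: [-1.4, 4.5, 7.6]
grip_width: 0.0212
gripper_force: 19.9
('turn', np.float64(0.0004), 'shift cm', [0.1, -0.15, 0.29])
('turn', np.float64(0.0005), 'shift cm', [0.1, -0.15, 0.29])
('turn', np.float64(0.0004), 'shift cm', [0.11, -0.15, 0.29])
('turn', np.float64(0.0004), 'shift cm', [0.11, -0.15, 0.29])
```

```bash
python3 -m crank '[4.5,0,0,0,0, 4.5,0,0,0,0, 5,0,0,-2,0, 6,0,0,-4,0, 7,0,0,-4,-0.077, 7,0,0,-2,-0.077, 7,-2.95,2.25,0,0, 7,-2.95,2.25,0,0]' && python3 -m crank '[7,-2.95,2.25,0,0, 7,-2.95,2.25,0,0, 7,-2.95,2.25,0,0, 7,-2.95,2.25,0,0, 7,-2.95,2.25,0,0, 7,0,0,0,0, 7,0,0,0,0, 7,0,0,0,0]' && python3 - <<'E'
from h import *; from geo import *
print(goto([.4375,-.305,.084],np.radians(31)))
h=np.load("h.npy");t=optics.get_image("top");s=optics.get_image("scene")
g=t["color"][185:222,290:320].astype(int).sum(2);m=(g<90);ys,xs=np.nonzero(m);print("dark blob",xs.mean()+290,ys.mean()+185,m.sum())
for a in(.5,.6,.7):print(a,proj(t,face(h,a,.078,.04)))
r=[spotter.look_for(p,"key_grip")[0] for p in (t,s)];print(r,tri([ray(t,r[0]["at"]),ray(s,r[1]["at"])]))
E
```

```text
time_s: 8.87
position: [0.5059, -0.1299, 0.2348]
tool_rot: [[0.855, 0.518, 0.003], [0.518, -0.855, -0.002], [0.001, 0.003, -1.0]]
ft_force: [0.8, -0.1, -0.6]
grip_width: 0.0697
gripper_force: 0.0
time_s: 9.53
position: [0.437, -0.302, 0.2332]
tool_rot: [[0.857, 0.515, -0.0], [0.515, -0.857, 0.0], [-0.0, -0.0, -1.0]]
ft_force: [0.4, -0.2, -0.5]
grip_width: 0.07
gripper_force: 0.0
('turn', np.float64(-0.0005), 'shift cm', [-0.11, 0.28, 14.92])
dark blob nan nan 0
0.5 [302.50359858 203.75295405]
0.6 [304.24580396 201.64951831]
0.7 [305.77782692 199.40407886]<stdin>:4: RuntimeWarning: Mean of empty slice.
  ret = ret.dtype.type(ret / rcount)
Traceback (most recent call last):
IndexError: list index out of range
```

```bash
python3 -m crank '[7,-0.1,0.2,2.5,0, 7,0,0,2.5,0, 7,0,0,2.5,0, 7,0,0,2.5,0, 7,0,0,2.5,0, 7,0,0,2.4,0, 7,0,0,0,0, 7,0,0,0,0]' && python3 - <<'E'
from h import *; from geo import *
print(goto([.4375,-.305,.084],np.radians(31)))
s=optics.get_image("scene");save(s,"key1",(140,150,230,250),6)
E
```

```text
time_s: 10.35
position: [0.4375, -0.3036, 0.0843]
tool_rot: [[0.857, 0.516, -0.001], [0.516, -0.857, 0.001], [-0.0, -0.002, -1.0]]
ft_force: [0.5, -0.2, 0.5]
grip_width: 0.0703
gripper_force: 0.0
('turn', np.float64(0.0012), 'shift cm', [-0.07, 0.12, 0.03])
```

View pics/key1.png

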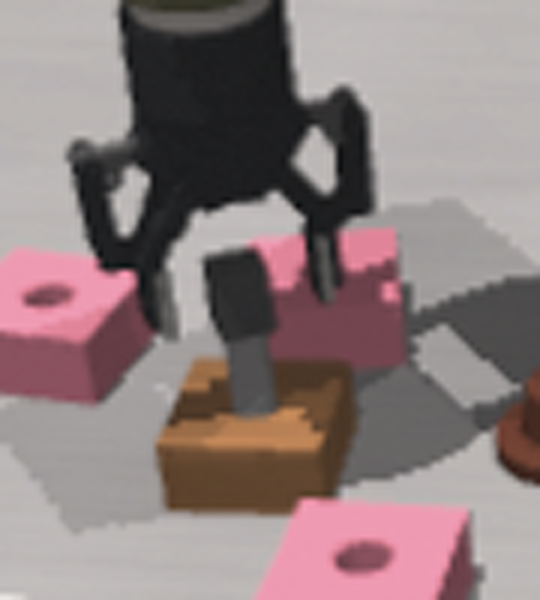

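```bash
python3 -m crank '[2.5,0,0.12,0,0, 2.5,0,0,0,0, 2.5,0,0,0,0, 2.5,0,0,0,0, 2.5,0,0,0,0, 2.5,0,0,0,0, 2.5,0,0,-1,0, 2.5,0,0,-1,0]' 25 && python3 -m crank '[2.5,0,0,0,0, 2.5,0,0,0,0, 2.5,0,0,0,0, 2.5,0,0,0,0, 2.5,-0.3,0,0,0, 2.5,-0.3,0,0,0, 2.5,0,0,0,0, 2.5,0,0,0,0]'
```

```text
time_s: 11.07
position: [0.4375, -0.3052, 0.1047]
tool_rot: [[0.857, 0.515, -0.001], [0.515, -0.857, 0.001], [-0.0, -0.002, -1.0]]
ft_force: [-0.4, -0.7, -3.1]
grip_width: 0.0275
gripper_force: 27.5
time_s: 11.73
position: [0.4327, -0.3085, 0.1042]
tool_rot: [[0.857, 0.515, 0.0], [0.515, -0.857, 0.0], [0.0, -0.0, -1.0]]
ft_force: [1.3, 1.5, -2.9]
grip_width: 0.0277
gripper_force: 27.4
```

```bash
python3 -m crank '[2.5,-0.78,0,0.03,0, 2.5,-0.77,0,0.1,0, 2.5,-0.76,0,0.16,0, 2.5,-0.75,0,0.23,0, 2.5,-0.73,0,0.29,0, 2.5,-0.65,0,0.32,0, 2.5,0,0,0,0, 2.5,0,0,0,0]' 20 && python3 - <<'E'
from h import *; from geo import *
s=optics.get_image("scene");save(s,"key2",(140,150,230,250),6)
E
```

```text
time_s: 12.4
position: [0.3939, -0.3317, 0.0926]
tool_rot: [[0.858, 0.514, -0.001], [0.514, -0.858, 0.0], [-0.001, -0.001, -1.0]]
ft_force: [-0.8, 0.2, -2.7]
grip_width: 0.0281
gripper_force: 27.8
```

View pics/key2.png

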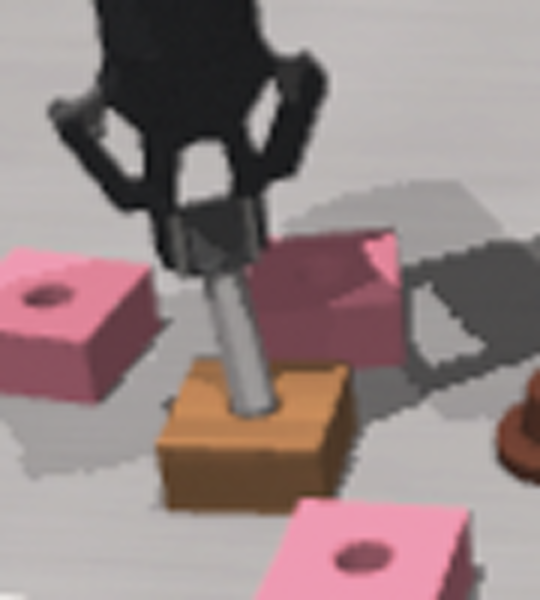

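```bash
python3 - <<'E'
from h import *; from geo import *
s=optics.get_image("scene")
o=env.observe();G=np.array(o["position"])+[0,0,.019];xt=np.array(o["tool_rot"])[:,0]
g=s["color"].astype(int)
for v in(200,204,208,212,215): print(v,g[v,170:192].sum(1).tolist())
for th in(22,25,28,31):
    k=np.cos(np.radians(th))*np.array([0,0,1])-np.sin(np.radians(th))*xt
    L=[proj(s,G-k*d) for d in(.02,.06)];m=(L[1][0]-L[0][0])/(L[1][1]-L[0][1])
    print(th,"tip",G-.093*k,[round(L[0][0]+m*(v-L[0][1]),1) for v in(200,204,208,212,215)])
E
```

```text
200 [479, 481, 481, 468, 415, 355, 389, 441, 453, 422, 290, 251, 249, 246, 247, 250, 246, 247, 246, 246, 247, 247]
204 [483, 483, 481, 481, 474, 431, 370, 388, 442, 454, 453, 414, 278, 259, 262, 263, 263, 262, 261, 265, 263, 263]
208 [481, 481, 479, 479, 480, 471, 432, 372, 391, 442, 456, 451, 412, 289, 271, 262, 263, 263, 262, 263, 263, 263]
212 [460, 373, 329, 330, 329, 330, 334, 353, 370, 393, 446, 459, 457, 420, 284, 245, 264, 358, 358, 362, 360, 361]
215 [420, 416, 414, 414, 414, 411, 389, 355, 366, 374, 400, 462, 463, 453, 388, 304, 342, 391, 406, 405, 405, 405]
22 tip [ 0.42413691 -0.31343027  0.02542472] [np.float64(177.5), np.float64(178.4), np.float64(179.3), np.float64(180.2), np.float64(180.8)]
25 tip [ 0.42796399 -0.31113018  0.02736216] [np.float64(177.6), np.float64(178.6), np.float64(179.5), np.float64(180.4), np.float64(181.1)]
28 tip [ 0.43169874 -0.30888559  0.02953073] [np.float64(177.7), np.float64(178.7), np.float64(179.6), np.float64(180.6), np.float64(181.3)]
31 tip [ 0.43533091 -0.30670264  0.03192447] [np.float64(177.8), np.float64(178.8), np.float64(179.8), np.float64(180.8), np.float64(181.6)]
```

```bash
python3 -m crank '[2.5,-0.5,0,-0.9,0, 2.5,-1,0,-1.8,0, 2.5,-1,0,-2.5,0, 2.5,0,0,-4,0, 2.5,0,0,-4,0, 2.5,0,0,-3,0.077, 2.5,0,0,0,0.077, 2.5,0,0,0,0]' && cat >> geo.py <<'E'
def tcp(h,psi,ins,th=28.,dU=0.,dW=0.): # TCP for the key's tip ins m into the socket, tool yawed psi deg clockwise
    yaw=h[2]-np.radians(psi);t=np.radians(th)
    k=np.array([-np.sin(t)*np.cos(yaw),-np.sin(t)*np.sin(yaw),np.cos(t)])
    R=Rz(h[2]);return face(h,0,0,.04)-ins*(R@n)+dU*(R@u)+dW*(R@w)+.093*k-[0,0,.019],yaw
E
python3 - <<'E'
from geo import *
h=np.load("h.npy");print(goto(*tcp(h,0,-.02,dU=-.001)))
E
```

```text
time_s: 13.17
position: [0.3732, -0.3446, 0.2572]
tool_rot: [[0.927, 0.375, 0.002], [0.375, -0.927, -0.003], [0.0, 0.004, -1.0]]
ft_force: [-0.7, -0.6, -2.9]
grip_width: 0.0275
gripper_force: 27.8
('turn', np.float64(-0.0023), 'shift cm', [25.65, -24.85, 2.56])
```

```bash
python3 -m crank '[2.5,2.8,-2.7,0,0, 2.5,2.8,-2.7,0,0, 2.5,2.8,-2.7,0,0, 2.5,2.8,-2.7,0,0, 2.5,2.8,-2.7,0,0, 2.5,2.8,-2.7,0,0, 2.5,2.8,-2.7,0,0, 2.5,2.8,-2.7,0,0]' && python3 -m crank '[2.5,2.8,-2.7,0,0, 2.5,0.45,-0.55,0,0, 2.5,0,0,1,0, 2.5,0,0,1.5,0, 2.5,0,0,0,0, 2.5,0,0,0,0, 2.5,0,0,0,0, 2.5,0,0,0,0]' && python3 - <<'E'
from h import *; from geo import *
h=np.load("h.npy");print(goto(*tcp(h,0,-.02,dU=-.001)))
s=optics.get_image("scene");t=optics.get_image("top")
np.savez("shot.npz",s=s["color"],t=t["color"])
a=cv2.resize(s["color"][160:240,240:320],None,fx=5,fy=5,interpolation=cv2.INTER_CUBIC)
b=cv2.resize(t["color"][150:230,240:320],None,fx=5,fy=5,interpolation=cv2.INTER_CUBIC)
cv2.imwrite("pics/pre.png",np.hstack([a,b])[:,:,::-1])
o=env.observe();G=np.array(o["position"])+[0,0,.019];xt=np.array(o["tool_rot"])[:,0];k=np.cos(np.radians(28))*np.array([0,0,1])-np.sin(np.radians(28))*xt
print("tip px pred",proj(s,G-.093*k),"grip bottom",proj(s,G-.018*k),"mouth px pred",proj(s,face(h,0,0,.04)))
E
```

```text
time_s: 13.83
position: [0.4988, -0.0577, 0.2542]
tool_rot: [[0.925, 0.38, -0.003], [0.38, -0.925, 0.001], [-0.002, -0.001, -1.0]]
ft_force: [2.1, -0.5, -1.5]
grip_width: 0.0277
gripper_force: 27.8
time_s: 14.5
position: [0.5171, -0.0177, 0.2307]
tool_rot: [[0.926, 0.378, 0.001], [0.378, -0.926, -0.0], [0.001, 0.001, -1.0]]
ft_force: [0.5, 0.4, -2.4]
grip_width: 0.0274
gripper_force: 27.6
('turn', np.float64(0.0003), 'shift cm', [-0.02, -0.01, -0.09])
tip px pred [279.80295922 207.31975303] grip bottom [275.76318517 178.18403102] mouth px pred [280.75799476 214.66209661]
```

View pics/pre.png

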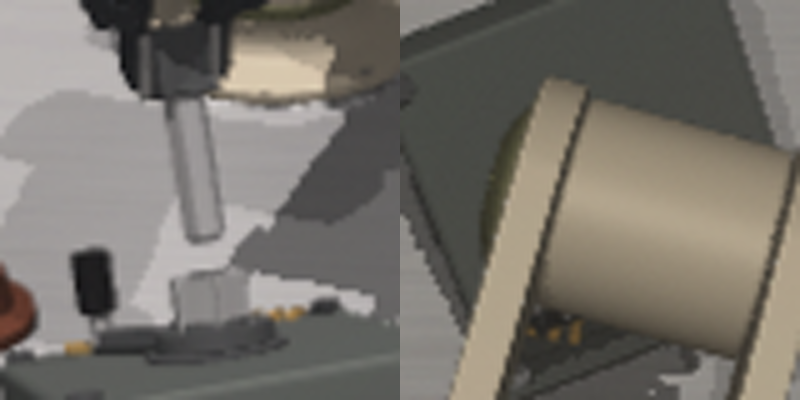

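```bash
python3 -m crank '[2.5,0.28,0,0.53,0, 2.5,0.28,0,0.53,0, 2.5,0.28,0,0.53,0, 2.5,0.14,0,0.26,0, 2.5,0.07,0,0.13,0, 2.5,0,0,0,0, 2.5,0,0,0,0, 2.5,0,0,0,0]' 20
```

```text
time_s: 15.27
position: [0.5251, -0.0144, 0.2136]
tool_rot: [[0.926, 0.378, -0.001], [0.377, -0.926, -0.004], [-0.002, 0.003, -1.0]]
ft_force: [-21.8, -5.7, 30.5]
grip_width: 0.0277
gripper_force: 32.5
```

```bash
python3 -m crank '[2.5,-0.10,0,-0.18,0, 2.5,-0.09,0,0.05,0, 2.5,-0.09,0,0.05,0, 2.5,0,0,0,0, 2.5,0.02,0,0.05,0, 2.5,0.02,0,0.05,0, 2.5,0,0,0,0, 2.5,0,0,0,0]' 20;  python3 - <<'E'
from geo import *
h=np.load("h.npy");print(goto(*tcp(h,0,0)))
E
```

```text
time_s: 15.93
position: [0.5242, -0.0148, 0.213]
tool_rot: [[0.926, 0.378, 0.002], [0.378, -0.926, -0.002], [0.001, 0.003, -1.0]]
ft_force: [-13.8, -2.8, 25.9]
grip_width: 0.0276
gripper_force: 31.7
('turn', np.float64(0.0003), 'shift cm', [0.07, -0.01, -0.04])
```

```bash
python3 -m crank '[2.5,0,0,0,0.06, 2.5,0,0,0,0.06, 2.5,0,0,0,0.06, 2.5,0,0,0,0, 2.5,0.03,0,0.06,0, 2.5,0,0,0,0, 2.5,0,0,0,0.04, 2.5,0,0,0,0]' 20;  python3 - <<'E'
from geo import *
h=np.load("h.npy");print(goto(*tcp(h,0,0)))
E
```

```text
time_s: 16.6
position: [0.5225, -0.0121, 0.2119]
tool_rot: [[0.986, 0.167, -0.003], [0.167, -0.986, 0.003], [-0.003, -0.004, -1.0]]
ft_force: [-20.6, 6.4, 26.9]
grip_width: 0.0276
gripper_force: 48.5
('turn', np.float64(-0.2195), 'shift cm', [0.12, 0.31, -0.16])
```

```bash
python3 - <<'E'
from h import *;from geo import *
h=np.load("h.npy")
T=np.array(env.observe()["tool_rot"]);psi=np.degrees(h[2]-np.arctan2(T[1,0],T[0,0]));print(psi)
print("flush",goto(*tcp(h,psi,-.003)));print("onaxis",goto(tcp(h,0,0)[0],h[2]-np.radians(psi)))
s=optics.get_image("scene");g=s["color"].astype(int).sum(2)
a=cv2.resize(s["color"][160:240,240:320],None,fx=7,fy=7,interpolation=cv2.INTER_CUBIC);cv2.imwrite("pics/ins.png",a[:,:,::-1])
E
```

```text
12.576254382059656
flush ('turn', np.float64(0.0), 'shift cm', [-0.06, -0.65, -0.42])
onaxis ('turn', np.float64(0.0), 'shift cm', [0.19, 0.27, -0.16])
```

View pics/ins.png

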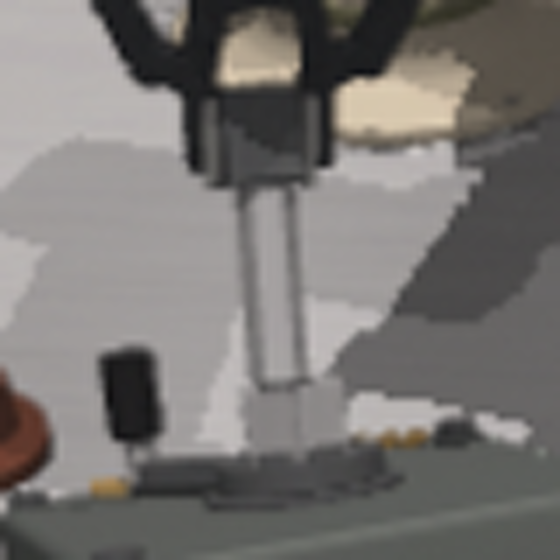

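```bash
python3 -m crank '[2.5,-0.5,0,-0.9,0, 2.5,-0.5,0,-0.9,0, 2.5,0,0,0,-0.11, 2.5,0,0,0,-0.11, 2.5,0,0,0,0, 2.5,0,0,0,0, 2.5,0,0,0,0, 2.5,0,0,0,0]' 40;  python3 - <<'E'
from geo import *
h=np.load("h.npy");print(goto(*tcp(h,0,-.003,dU=-.005)))
E
```

```text
time_s: 17.32
position: [0.515, -0.016, 0.2273]
tool_rot: [[0.927, 0.375, -0.0], [0.375, -0.927, 0.0], [-0.0, -0.0, -1.0]]
ft_force: [1.0, 0.9, -3.0]
grip_width: 0.0275
gripper_force: 40.9
('turn', np.float64(-0.0021), 'shift cm', [1.27, 0.23, 0.88])
```

```bash
python3 -m crank '[2.5,0.64,0.12,0.44,0, 2.5,0.63,0.11,0.44,0, 2.5,0,0,0,0, 2.5,0.1,0,0.18,0, 2.5,0.1,0,0.18,0, 2.5,0,0,0,0, 2.5,0,0,0,0, 2.5,0,0,0,0]' 40; cat >> geo.py <<'E'
def where():
    from rig import env
    h=np.load("h.npy");o=env.observe();R=Rz(h[2]);D=1e3*(np.array(o["position"])-tcp(h,0,0)[0]);F=np.array(o["ft_force"])+[0,0,2.9]
    print("ins",round(-D@R@n,1),"U",round(D@(R@u),1),"W",round(D@(R@w),1)," F N,U,W",round(F@R@n,1),round(F@R@u,1),round(F@R@w,1))
E
python3 -c "
from geo import *
where()"
```

```text
time_s: 17.98
position: [0.5288, -0.0127, 0.2164]
tool_rot: [[0.926, 0.377, 0.0], [0.377, -0.926, -0.001], [-0.0, 0.001, -1.0]]
ft_force: [-7.6, -0.5, 9.0]
grip_width: 0.0277
gripper_force: 42.6
ins -0.5 U -5.3 W -0.1  F N,U,W 13.9 0.8 -2.4
```

Contact at ins −0.5 mm. Sweep downhill in small steps.

```bash
w(){ python3 -c "
from geo import *
where()"; }; python3 -m crank '[2.5,-0.09,0,0.05,0, 2.5,-0.09,0,0.05,0, 2.5,-0.09,0,0.05,0, 2.5,0,0,0,0, 2.5,0,0,0,0, 2.5,0,0,0,0, 2.5,0,0,0,0, 2.5,0,0,0,0]' >/dev/null; w; python3 -m crank '[2.5,-0.09,0,0.05,0, 2.5,-0.09,0,0.05,0, 2.5,-0.09,0,0.05,0, 2.5,0,0,0,0, 2.5,0,0,0,0, 2.5,0,0,0,0, 2.5,0,0,0,0, 2.5,0,0,0,0]' >/dev/null; w; python3 -m crank '[2.5,-0.09,0,0.05,0, 2.5,-0.09,0,0.05,0, 2.5,-0.09,0,0.05,0, 2.5,0,0,0,0, 2.5,0,0,0,0, 2.5,0,0,0,0, 2.5,0,0,0,0, 2.5,0,0,0,0]' >/dev/null; w
```

```text
ins -0.4 U -3.7 W 0.1  F N,U,W 12.4 -3.6 -1.4
ins -0.2 U -0.5 W 0.6  F N,U,W 10.5 -2.6 0.8
ins 0.1 U 2.9 W 0.5  F N,U,W 9.0 -2.2 0.9
```

```bash
w(){ python3 -c "
from geo import *
where()"; }; python3 -m crank '[2.5,0,0.15,0,0, 2.5,0,0.15,0,0, 2.5,0,0,0,0, 2.5,0,0,0,0, 2.5,0,0,0,0, 2.5,0,0,0,0, 2.5,0,0,0,0, 2.5,0,0,0,0]' >/dev/null; w;  python3 - <<'E'
from h import *;from geo import *
h=np.load("h.npy");s=optics.get_image("scene")
print("mouth",proj(s,face(h,0,0,.04)))
o=env.observe();G=np.array(o["position"])+[0,0,.019];xt=np.array(o["tool_rot"])[:,0];k=np.cos(np.radians(28))*np.array([0,0,1])-np.sin(np.radians(28))*xt
for d in(.02,.04,.06,.08,.093,.1):print(d,proj(s,G-d*k).round(1))
save(s,"now",(240,170,320,230),10)
E
```

```text
ins 0.0 U 3.5 W 2.5  F N,U,W 10.9 -0.6 -3.6
mouth [280.75799476 214.66209661]
0.02 [275.5 186.5]
0.04 [276.6 194.3]
0.06 [277.7 202. ]
0.08 [278.8 209.7]
0.093 [279.5 214.7]
0.1 [279.8 217.4]
```

View pics/now.png

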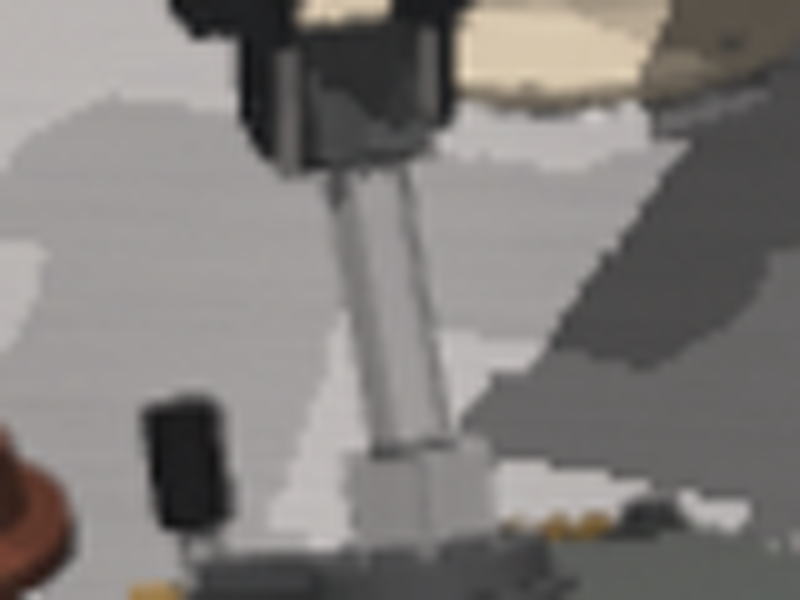

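```bash
w(){ python3 -c "
from geo import *
where()"; }; python3 -m crank '[2.5,0.12,-0.12,-0.06,0, 2.5,0.12,-0.13,-0.06,0, 2.5,0.07,0,-0.03,0, 2.5,0,-0.2,0,0.05, 2.5,0,-0.2,0,0.05, 2.5,0,-0.2,0,0.05, 2.5,0.05,0,0.1,0, 2.5,0,0,0,0]' 20 >/dev/null; w; python3 -m crank '[2.5,0.05,0,0.1,0, 2.5,0,-0.1,0,0.03, 2.5,0,0,0,0, 2.5,0,-0.1,0,0.03, 2.5,0,0,0,0, 2.5,0,-0.1,0,0.03, 2.5,0,0,0,0, 2.5,0,0,0,0]' >/dev/null; w
```

```text
ins 0.4 U 0.8 W -6.1  F N,U,W 21.6 3.2 -4.5
ins 0.9 U 0.4 W -10.2  F N,U,W 29.3 3.4 -9.7
```

```bash
w(){ python3 -c "
from geo import *
where()"; }; python3 -m crank '[2.5,-0.08,0,-0.15,0, 2.5,0,0.26,0,-0.06, 2.5,0,0.26,0,-0.06, 2.5,0,0.26,0,-0.06, 2.5,0,0.26,0,-0.06, 2.5,0,0.26,0,-0.06, 2.5,0,0.25,0,-0.06, 2.5,0,0,0,0]' 20 >/dev/null; w; python3 -m crank '[2.5,0.03,0,0.06,0, 2.5,0,0.12,0,-0.03, 2.5,0,0,0,0, 2.5,0,0.12,0,-0.03, 2.5,0,0,0,0, 2.5,0,0.12,0,-0.03, 2.5,0,0,0,0, 2.5,0,0,0,0]' >/dev/null; w;  python3 -m crank '[2.5,0.03,0,0.06,0, 2.5,0,0.12,0,-0.03, 2.5,0,0,0,0, 2.5,0,0.12,0,-0.03, 2.5,0,0,0,0, 2.5,0,0.12,0,-0.03, 2.5,0,0,0,0, 2.5,0,0,0,0]' >/dev/null; w
```

```text
ins -0.1 U 1.0 W 8.3  F N,U,W 14.3 1.6 1.3
ins 0.2 U 0.3 W 12.1  F N,U,W 17.8 2.3 5.0
ins 0.7 U -0.6 W 16.0  F N,U,W 24.3 2.0 5.0
```

```bash
cat >> h.py <<'E'
def shaft(pic):
    # shaft edges: gradient extrema per row, row range grip->head
    g=cv2.cvtColor(pic["color"],cv2.COLOR_RGB2GRAY).astype(float);ref=cv2.cvtColor(np.load("shot.npz")["s"],cv2.COLOR_RGB2GRAY).astype(float)
    for v in list(range(190,209,6))+list(range(209,220)):
        d=np.abs(g[v,262:300]-ref[v,262:300])>12
        c=np.nonzero(d)[0]+262
        print(v,c.tolist() if v>=209 else "", g[v,268:296].astype(int).tolist())
E
python3 - <<'E'
from h import *
s=optics.get_image("scene");shaft(s)
o=env.observe();print(o["position"])
E
```

```text
190  [160, 148, 93, 81, 93, 128, 150, 149, 148, 146, 147, 160, 160, 160, 161, 160, 159, 159, 159, 158, 158, 158, 158, 157, 157, 157, 157, 156]
196  [160, 160, 160, 149, 125, 125, 125, 133, 149, 150, 150, 153, 159, 159, 159, 159, 158, 159, 159, 158, 158, 158, 157, 157, 157, 158, 157, 155]
202  [158, 159, 158, 160, 164, 167, 125, 124, 127, 137, 150, 149, 147, 144, 158, 157, 158, 158, 157, 157, 158, 157, 155, 156, 156, 145, 96, 75]
208  [159, 159, 167, 186, 186, 186, 182, 159, 126, 124, 126, 141, 149, 149, 150, 160, 186, 185, 174, 128, 128, 127, 122, 103, 103, 103, 104, 103]
209 [270, 275, 276, 277, 278, 279, 280, 281, 282, 283, 286, 287] [160, 166, 184, 188, 187, 187, 186, 171, 126, 126, 126, 135, 150, 149, 149, 158, 185, 173, 122, 103, 102, 104, 103, 103, 102, 102, 102, 102]
210 [270, 276, 277, 278, 279, 280, 281, 282, 283, 284, 285, 286] [160, 166, 186, 187, 188, 188, 188, 180, 145, 126, 126, 129, 143, 150, 149, 156, 163, 123, 104, 104, 104, 103, 104, 103, 103, 102, 102, 102]
211 [269, 270, 276, 277, 278, 279, 280, 281, 282, 283, 284, 285, 286] [165, 182, 186, 186, 186, 185, 186, 178
[... 1050 characters left out ...]
128, 139, 139, 137, 138, 138, 134, 111, 103, 102, 102, 102, 103, 103]
217 [267, 273, 274, 290, 291, 292, 293, 294, 295, 296, 297, 298, 299] [187, 187, 186, 188, 188, 184, 162, 134, 133, 131, 131, 131, 133, 130, 127, 138, 137, 137, 138, 138, 144, 160, 159, 103, 103, 103, 102, 102]
218 [274, 289, 292, 293, 294, 295, 296, 297, 298, 299] [186, 186, 187, 186, 186, 180, 149, 132, 132, 131, 131, 132, 132, 131, 128, 138, 137, 137, 138, 139, 146, 168, 180, 171, 169, 169, 157, 101]
219 [266, 274, 275, 283, 295, 297, 298, 299] [191, 191, 190, 189, 190, 182, 152, 135, 132, 131, 131, 132, 133, 131, 126, 138, 137, 137, 138, 139, 144, 164, 183, 183, 183, 182, 179, 169]
[ 0.53157966 -0.02898565  0.21312734]
```

```bash
w(){ python3 -c "
from geo import *
where()"; }; python3 -m crank '[2.5,-0.05,-0.2,-0.09,0, 2.5,0,-0.2,0,0, 2.5,0,-0.2,0,0, 2.5,0,0,0,0, 2.5,0,-0.2,0,0, 2.5,0,0,0,0, 2.5,0,-0.2,0,0, 2.5,0,0,0,0]' 20 >/dev/null; w; python3 -m crank '[2.5,0,-0.15,0,0, 2.5,0,0,0,0, 2.5,0,-0.15,0,0, 2.5,0,0,0,0, 2.5,0.02,-0.15,0.04,0, 2.5,0,0,0,0, 2.5,0,-0.15,0,0, 2.5,0,0,0,0]' >/dev/null; w
```

```text
ins 0.8 U 2.5 W 4.4  F N,U,W 9.5 0.4 3.6
ins 0.3 U 3.8 W -0.6  F N,U,W 8.8 -0.7 5.4
```

```bash
w(){ python3 -c "
from geo import *
where()"; }; python3 -c "
from geo import *
h=np.load('h.npy');print(goto(tcp(h,0,.0005)[0]))"; python3 -m crank '[2.5,0.15,-0.04,-0.08,0, 2.5,0.15,-0.04,-0.08,0, 2.5,0,0,0,-0.03, 2.5,0,0,0,-0.03, 2.5,0,0,0,-0.03, 2.5,0.02,0,0.04,-0.03, 2.5,0.02,0,0.04,0, 2.5,0,0,0,0]' 20 >/dev/null; w; python3 -m crank '[2.5,0,0,0,0.04, 2.5,0,0,0,0.04, 2.5,0,0,0,0.04, 2.5,0,0,0,0.04, 2.5,0,0,0,0, 2.5,0,0,0,0, 2.5,0,0,0,0, 2.5,0,0,0,0]' >/dev/null; w;  python3 -m crank '[2.5,0,0,0,0.04, 2.5,0,0,0,0.04, 2.5,0,0,0,0.04, 2.5,0,0,0,0.04, 2.5,0,0,0,0, 2.5,0,0,0,0, 2.5,0,0,0,0, 2.5,0,0,0,0]' >/dev/null; w;
```

```text
('turn', np.float64(0.0), 'shift cm', [0.32, 0.16, -0.16])
ins 0.9 U 0.9 W -2.9  F N,U,W 11.6 -0.5 3.1
ins 0.3 U 2.0 W -5.9  F N,U,W 21.1 0.8 -9.8
ins 0.1 U 1.9 W -5.6  F N,U,W 21.9 0.9 -8.1
```

```bash
python3 -c "
from geo import *
from rig import env
h=np.load('h.npy');o=env.observe();T=np.array(o['tool_rot']);p=np.degrees(h[2]-np.arctan2(T[1,0],T[0,0]));print(p,o['time_s'],o['grip_width'],o['gripper_force'],o['wrist_torque'])
print(goto(*tcp(h,p,0)));where()"
```

```text
-5.836708659879976 27.4167 0.02792101086850263 43.5171103477478 [1.14847413 2.47057697 0.45027729]
('turn', np.float64(0.0), 'shift cm', [0.09, 1.02, -0.1])
ins 0.1 U 1.9 W -5.6  F N,U,W 21.9 0.9 -8.1
```

```bash
w(){ python3 -c "
from geo import *
where()"; }; python3 -m crank '[2.5,0.05,0.5,-0.05,0, 2.5,0.04,0.5,-0.05,0, 2.5,0,0,0,0, 2.5,0,-0.22,0,0.05, 2.5,0,-0.22,0,0.05, 2.5,0,-0.22,0,0.05, 2.5,0,0,0,0, 2.5,0,0,0,0]' 20 >/dev/null; w; python3 -m crank '[2.5,0,-0.25,0,0.03, 2.5,0,-0.01,0,0.03, 2.5,0,-0.25,0,0.03, 2.5,0,-0.01,0,0.03, 2.5,0,-0.15,0,0, 2.5,0,0.15,0,0, 2.5,0,0.1,0,0, 2.5,0,-0.1,0,0]'>/dev/null; w;  python3 -m crank '[2.5,0,-0.25,0,0.03, 2.5,0,-0.01,0,0.03, 2.5,0,-0.25,0,0.03, 2.5,0,-0.01,0,0.03, 2.5,0,-0.15,0,0, 2.5,0,0.15,0,0, 2.5,0,0.1,0,0, 2.5,0,-0.1,0,0]' >/dev/null; w
```

```text
ins 0.2 U 0.1 W -1.6  F N,U,W 20.3 2.3 -5.4
ins 0.4 U -0.4 W -6.9  F N,U,W 19.8 2.2 -3.3
ins 0.9 U -1.3 W -12.1  F N,U,W 19.2 2.0 -3.1
```

```bash
python3 -m crank '[2.5,0,0.2,-3,0.125, 2.5,0,0.3,-3,0.125, 2.5,0,0.3,0,0.125, 2.5,0,0.3,0,0.125, 2.5,0,0,0,0.125, 2.5,0,0,0,0.125, 2.5,0,0,0,0.125, 2.5,0,0,0,0.125]' 50; python3 - <<'E'
from h import *;from geo import *
s=optics.get_image("scene");o=env.observe();np.savez("A.npz",s=s["color"],P=o["position"],T=o["tool_rot"])
G=np.array(o["position"])+[0,0,.019];xt=np.array(o["tool_rot"])[:,0]
print(o["time_s"],"grip centre",proj(s,G))
for th in(16,20,24,28,32,36):
    k=np.cos(np.radians(th))*np.array([0,0,1])-np.sin(np.radians(th))*xt
    print(th,[proj(s,G-d*k).round(1).tolist() for d in(.02,.055,.093)])
g=cv2.cvtColor(s["color"],cv2.COLOR_RGB2GRAY)
v0=int(proj(s,G)[1]);c0=int(proj(s,G)[0])
for v in range(v0+8,v0+40,4):print(v,c0-16,g[v,c0-16:c0+30].tolist())
E
```

```text
time_s: 30.08
position: [0.522, -0.014, 0.2716]
tool_rot: [[0.615, -0.789, -0.002], [-0.789, -0.615, 0.002], [-0.003, 0.0, -1.0]]
ft_force: [0.6, 0.2, -2.6]
grip_width: 0.0277
gripper_force: 50.4
30.1333 grip centre [275.89634727 157.41553661]
16 [[274.1, 164.9], [270.9, 177.8], [267.6, 191.4]]
20 [[273.6, 164.9], [269.7, 177.8], [265.5, 191.4]]
24 [[273.2, 164.8], [268.4, 177.6], [263.4, 191.2]]
28 [[272.7, 164.7], [267.2, 177.4], [261.4, 190.9]]
32 [[272.3, 164.6], [266.1, 177.1], [259.4, 190.4]]
36 [[271.9, 164.4], [265.0, 176.6], [257.5, 189.7]]
165 259 [155, 155, 156, 150, 109, 121, 165, 153, 133, 130, 112, 79, 75, 65, 62, 49, 61, 95, 84, 52, 31, 29, 33, 44, 66, 91, 94, 85, 84, 86, 91, 89, 83, 84, 84, 84, 85, 84, 83, 84, 85, 85, 85, 84, 85, 84]
169 259 [153, 152, 147, 116, 94, 109, 132, 132, 127, 116, 116, 109, 82, 78, 94, 147, 171, 171, 170, 167, 173, 178, 165, 172, 167, 164, 163, 159, 152, 161, 160, 158, 157, 157, 156, 154, 144, 143, 142, 142, 142, 143, 144, 144, 142, 141]
173 259 [181, 182, 179, 164, 134, 132, 126, 116, 116, 116, 114, 100, 103, 167, 197, 199, 198, 199, 199, 1
[... 622 characters left out ...]
, 117, 116, 116, 114, 101, 92, 137, 157, 157, 158, 158, 157, 158, 157, 158, 157, 158, 158, 158, 158, 157, 157, 157, 157, 157, 157, 157, 157, 155, 156, 156, 155, 155, 155, 155, 155, 155, 155, 154, 154, 155, 154, 153, 152, 152]
189 259 [117, 117, 115, 102, 91, 133, 158, 158, 157, 158, 158, 158, 158, 157, 158, 158, 158, 159, 159, 159, 158, 159, 158, 158, 159, 157, 158, 158, 158, 158, 157, 157, 157, 157, 156, 155, 155, 154, 154, 153, 153, 154, 153, 153, 153, 142]
193 259 [157, 158, 157, 157, 158, 157, 158, 157, 157, 157, 156, 157, 158, 157, 157, 158, 157, 158, 158, 158, 157, 157, 157, 157, 158, 157, 157, 157, 157, 158, 157, 158, 157, 155, 155, 155, 156, 156, 155, 155, 155, 155, 155, 144, 94, 74]
```

```bash
cat > fit.py <<'E'
from h import *;from scipy.optimize import least_squares
# fit key tilt th, offset e (along tool x at G height), in scene image with tool turned; camera col offset c0
def run(A,rows,cols,c0=1.45):
    P=np.array(A["P"]);T=np.array(A["T"]);G=P+[0,0,.019];xt=T[:,0]
    pic={"intrinsics":S["intrinsics"],"pose":S["pose"]}
    def res(p):
        t,e=p;k=np.cos(t)*np.array([0,0,1])-np.sin(t)*xt
        a,b=proj(pic,G+e*xt-.03*k),proj(pic,G+e*xt-.08*k)
        return [a[0]+(b[0]-a[0])*(v-a[1])/(b[1]-a[1])+c0-c for v,c in zip(rows,cols)]
    f=least_squares(res,[.5,0],x_scale=[.1,.01]);return np.degrees(f.x[0]),f.x[1],f.fun
S=optics.get_image("scene")
E
python3 - <<'E'
from fit import *
A=np.load("A.npz");g=cv2.cvtColor(A["s"],cv2.COLOR_RGB2GRAY).astype(float)
rows=[];cols=[]
for v in range(172,192):
    r=g[v,240:285];m=(r<146);c=np.nonzero(m)[0]
    # contiguous run containing values ~116
    s=np.nonzero(np.abs(r-116)<3)[0]
    if len(s)<2: print(v,"none");continue
    i=j=int(np.median(s))
    while m[i-1]:i-=1
    while m[j+1]:j+=1
    print(v,240+i,240+j,end="; ")
    if j-i<12: rows.append(v+.5);cols.append(240+(i+j+1)/2)
for c0 in(0,1.45):print(c0,run(A,rows,cols,c0)[:2])
c=env.observe();print(c["position"])
E
```

```text
172 264 272; 173 263 271; 174 263 272; 175 262 273; 176 262 276; 177 261 279; 178 272 272; 179 260 269; 180 259 268; 181 259 268; 182 258 267; 183 258 267; 184 257 266; 185 257 266; 186 256 265; 187 256 265; 188 256 264; 189 256 264; 190 none
191 none
0 (np.float64(35.45250559375755), np.float64(-0.00684123536528348))
1.45 (np.float64(35.49179120883246), np.float64(-0.0018193353767702962))
[ 0.52201623 -0.01414945  0.27166967]
```

```bash
python3 -m crank '[2.5,0,0,-0.5,-0.125, 2.5,0,0,0,-0.125, 2.5,0,0,0,-0.125, 2.5,0,0,0,-0.125, 2.5,0,0,0,-0.125, 2.5,0,0,0,-0.125, 2.5,0,0,0,-0.125, 2.5,0,0,0,-0.125]' 40;  python3 -c "
from geo import *
h=np.load('h.npy');print(goto(*tcp(h,0,-.006,th=35,dU=-.001)))"
```

```text
time_s: 30.85
position: [0.5221, -0.0143, 0.277]
tool_rot: [[0.994, 0.108, -0.001], [0.108, -0.994, 0.001], [-0.001, -0.001, -1.0]]
ft_force: [-0.4, 0.9, -2.4]
grip_width: 0.0276
gripper_force: 50.3
('turn', np.float64(-0.2785), 'shift cm', [-0.92, 0.12, 6.37])
```

```bash
w(){ python3 -c "
from geo import *
where()"; }; python3 -m crank '[2.5,0,0,0,-0.1, 2.5,0,0,0,-0.1, 2.5,0,0,0,-0.0785, 2.5,-0.5,0.06,2,0, 2.5,-0.42,0.06,2,0, 2.5,0,0,1.5,0, 2.5,0,0,0.87,0, 2.5,0,0,0,0]' 40 >/dev/null; w;  python3 -m crank '[2.5,0.09,0,0.18,0, 2.5,0.09,0,0.18,0, 2.5,0.09,0,0.18,0, 2.5,0.05,0,0.09,0, 2.5,0.05,0,0.09,0, 2.5,0,0,0,0, 2.5,0,0,0,0, 2.5,0,0,0,0]'; w
```

```text
ins -4.5 U 11.5 W -0.3  F N,U,W 0.1 -0.3 -0.5
time_s: 32.18
position: [0.5175, -0.0179, 0.2069]
tool_rot: [[0.93, 0.367, 0.0], [0.367, -0.93, -0.0], [0.0, 0.0, -1.0]]
ft_force: [0.6, -0.0, -2.5]
grip_width: 0.0275
gripper_force: 50.3
ins 2.0 U 10.2 W 0.5  F N,U,W 0.1 -0.6 0.2
```

```bash
w(){ python3 -c "
from geo import *
where()"; }; python3 -m crank '[2.5,0.05,0,0.09,0, 2.5,0.05,0,0.09,0, 2.5,0.05,0,0.09,0, 2.5,0,0,0,0, 2.5,0,0,0,0, 2.5,0,0,0,0, 2.5,0,0,0,0, 2.5,0,0,0,0]' 25 >/dev/null; w;  python3 -m crank '[2.5,0.2,0,-0.1,0, 2.5,0.2,0,-0.1,0, 2.5,0.2,0,-0.1,0, 2.5,0.2,0,-0.1,0, 2.5,0,0,0,0, 2.5,0,0,0,0, 2.5,0,0,0,0, 2.5,0,0,0,0]'>/dev/null; w
```

```text
ins 4.0 U 9.9 W 0.4  F N,U,W 13.4 -1.3 -2.8
ins 4.4 U 2.2 W 0.3  F N,U,W 12.1 3.8 -2.3
```

```bash
w(){ python3 -c "
from geo import *
where()"; }; python3 -m crank '[2.5,0.12,0,-0.06,0, 2.5,0,-0.18,0,0.045, 2.5,0,-0.18,0,0.045, 2.5,0,-0.18,0,0.045, 2.5,0,0,0,0, 2.5,0.02,0,0.04,0, 2.5,0,0,0,0, 2.5,0,0,0,0]' 20 >/dev/null; w;  python3 -m crank '[2.5,0.02,-0.1,0.04,0.025, 2.5,0,0,0,0, 2.5,0.02,-0.1,0.04,0.025, 2.5,0,0,0,0, 2.5,0.02,-0.1,0.04,0.025, 2.5,0,0,0,0, 2.5,0,0,0,0, 2.5,0,0,0,0]'>/dev/null; w
```

```text
ins 5.0 U 0.3 W -5.5  F N,U,W 12.5 1.8 -4.4
ins 5.9 U -0.3 W -8.6  F N,U,W 19.0 1.5 -6.4
```

```bash
w(){ python3 -c "
from geo import *
where()"; }; python3 -m crank '[2.5,0,-0.2,0,0.025, 2.5,0,-0.1,0,0, 2.5,0,-0.1,0,0.025, 2.5,0,0.1,0,0, 2.5,0,-0.2,0,0.025, 2.5,0,0.1,0,0, 2.5,0,-0.1,0,0, 2.5,0,0,0,0]' 20 >/dev/null; w;  python3 -m crank '[2.5,-0.06,0.3,-0.1,-0.07, 2.5,0,0.32,0,-0.08, 2.5,0,0.32,0,-0.08, 2.5,0,0.32,0,-0.08, 2.5,0,0.32,0,-0.08, 2.5,0,0.2,0,-0.05, 2.5,0,0,0,0, 2.5,0,0,0,0]'>/dev/null; w
```

```text
ins 6.6 U -1.1 W -12.5  F N,U,W 16.5 3.7 -1.8
ins 6.1 U 0.4 W 5.1  F N,U,W 1.2 2.3 1.3
```

```bash
w(){ python3 -c "
from geo import *
where()"; }; python3 -m crank '[2.5,0.05,0,0.09,0, 2.5,0.05,0,0.09,0, 2.5,0,0,0,0, 2.5,0,0.08,0,-0.02, 2.5,0,0,0,0, 2.5,0,0.08,0,-0.02, 2.5,0,0,0,0, 2.5,0,0,0,0]' 20 >/dev/null; w;  python3 -m crank '[2.5,0.05,0,0.09,0, 2.5,0.05,0,0.09,0, 2.5,0,0.08,0,-0.02, 2.5,0,0,0,0, 2.5,0,0.08,0,-0.02, 2.5,0,0,0,0, 2.5,0,0,0,0, 2.5,0,0,0,0]'>/dev/null; w
```

```text
ins 8.4 U -0.0 W 6.7  F N,U,W 1.4 2.8 2.8
ins 10.5 U -0.3 W 8.2  F N,U,W 0.7 4.2 3.8
```

```bash
w(){ python3 -c "
from geo import *
where()"; }; python3 -m crank '[2.5,0.07,-0.09,0.09,0, 2.5,0.07,-0.09,0.09,0, 2.5,0.07,-0.09,0.09,0, 2.5,0.07,-0.09,0.09,0, 2.5,0.07,-0.09,0.09,0, 2.5,0.07,-0.09,0.09,0, 2.5,0,0,0,0, 2.5,0,0,0,0]' 20 >/dev/null; w
```

```text
ins 15.5 U -1.9 W 5.3  F N,U,W 7.2 1.7 15.2
```

```bash
python3 -m crank '[6,0,0,0,0, 6,0,0,0,0, 6,0,0,0,0, 6,0,0,0,0, 6,0,0,0,0, 6,0,0,0,0, 6,0,0,0,0, 6,0,0,0,0]' 20; python3 - <<'E'
from h import *; from geo import *
h=np.load("h.npy");G=face(h,0,0,.04+.071)
o=env.observe();T=np.array(o["tool_rot"]);print("psi",np.degrees(h[2]-np.arctan2(T[1,0],T[0,0])),"grip seated",G,"goto G",goto(G-[0,0,.019]))
s=optics.get_image("scene")
g=cv2.cvtColor(s["color"],cv2.COLOR_RGB2GRAY)
print("pred px: grip bottom, grip mid, mouth",[proj(s,face(h,0,0,.04+d)).round(1).tolist() for d in(.053,.071,0)])
for v in range(186,216,3):print(v,g[v,266:294].tolist())
print([ (q,[(round(x["score"],2),(np.array(x["at"])*[560,420]).round(1).tolist()) for x in spotter.look_for(s,q)[:2]]) for q in("key","key_grip","lever_knob")])
print([proj(s,face(h,a,.078,.04)).round(1).tolist() for a in(.5,.6,.7)])
E
```

```text
time_s: 38.85
position: [0.533, -0.0126, 0.199]
tool_rot: [[0.819, 0.573, 0.0], [0.573, -0.819, 0.0], [0.0, -0.0, -1.0]]
ft_force: [0.3, 0.5, 0.4]
grip_width: 0.0601
gripper_force: 0.0
psi -12.821087469219444 grip seated [ 0.53437321 -0.01054893  0.213013  ] goto G ('turn', np.float64(0.0), 'shift cm', [0.23, -0.09, 0.5])
pred px: grip bottom, grip mid, mouth [[277.9, 194.2], [277.0, 187.2], [280.8, 214.7]]
186 [82, 91, 115, 60, 41, 41, 42, 43, 43, 44, 46, 44, 44, 44, 44, 43, 50, 111, 174, 121, 53, 25, 37, 67, 110, 161, 183, 183]
189 [80, 88, 125, 111, 41, 42, 42, 41, 44, 45, 44, 44, 43, 47, 52, 53, 53, 72, 123, 159, 158, 157, 153, 157, 157, 157, 157, 156]
192 [88, 92, 135, 143, 62, 40, 40, 41, 46, 59, 66, 65, 58, 51, 53, 53, 53, 60, 107, 160, 160, 160, 160, 159, 158, 158, 158, 158]
195 [151, 153, 159, 157, 142, 118, 124, 135, 89, 78, 78, 92, 124, 126, 90, 120, 160, 159, 159, 159, 158, 158, 159, 159, 158, 158, 157, 156]
198 [157, 158, 159, 158, 158, 159, 159, 154, 134, 121, 97, 134, 142, 145, 146, 147, 155, 159, 160, 160, 160, 160, 159, 159, 159, 159, 158, 156]
201 [158, 157, 158, 15
[... 171 characters left out ...]
, 152, 139, 139, 139, 141, 146, 146, 148, 154, 159, 159, 158, 159, 159, 158, 158, 157, 157, 157]
207 [159, 159, 160, 160, 160, 160, 160, 167, 187, 181, 154, 139, 139, 140, 144, 146, 146, 157, 185, 185, 185, 185, 184, 184, 185, 184, 184, 172]
210 [159, 159, 159, 159, 160, 160, 168, 188, 187, 186, 173, 139, 139, 139, 141, 146, 146, 152, 172, 187, 185, 185, 173, 121, 103, 103, 103, 102]
213 [157, 158, 159, 159, 160, 167, 186, 186, 186, 186, 180, 154, 139, 139, 140, 144, 146, 146, 155, 175, 165, 123, 112, 104, 103, 104, 103, 103]
[('key', [(0.75, [277.7, 192.5])]), ('key_grip', []), ('lever_knob', [(0.62, [262.6, 225.7]), (0.58, [183.2, 221.8])])]
[[260.9, 215.0], [258.8, 215.5], [256.9, 216.0]]
```

```bash
python3 -m crank '[6,0.23,-0.09,0.25,0, 2.5,0,0,0,0, 2.5,0,0,0,0, 2.5,0,0,0,0, 2.5,0,0,0,0, 2.5,0,0,0,0.1, 2.5,0,0,0,0.1, 2.5,0,0,0,0.1]' 40; python3 -m crank '[2.5,0,0,0,0.1, 2.5,0,0,0,0.1, 2.5,0,0,0,0.1, 2.5,0,0,0,0.1, 2.5,0,0,0,0.1, 2.5,0,0,0,0.1, 2.5,0,0,0,0.1, 2.5,0,0,0,0]'; python3 -c "
from geo import *
where()"
```

```text
time_s: 39.72
position: [0.5342, -0.0091, 0.1976]
tool_rot: [[0.953, 0.302, 0.0], [0.302, -0.953, 0.004], [0.002, -0.003, -1.0]]
ft_force: [-6.1, 10.6, 14.6]
grip_width: 0.0279
gripper_force: 41.7
time_s: 40.38
position: [0.5363, -0.0016, 0.2004]
tool_rot: [[0.925, -0.379, 0.01], [-0.379, -0.925, 0.019], [0.002, -0.022, -1.0]]
ft_force: [2.5, 37.1, 26.1]
grip_width: 0.0279
gripper_force: 165.8
ins 18.8 U -7.6 W -7.6  F N,U,W 18.0 -28.0 -33.4
```

```bash
python3 -m crank '[6,0,0,0,0, 6,0,0,0,0, 6,0,0,0,0, 6,0,0,-1,0, 6,0,0,-2,0, 6,0,0,-4,0, 6,0,0,-4,0, 6,0,0,-1,0]' 20; python3 - <<'E'
from h import *; from geo import *
h=np.load("h.npy");s=optics.get_image("scene");t=optics.get_image("top")
g=cv2.cvtColor(s["color"],cv2.COLOR_RGB2GRAY)
for v in list(range(176,216,3)):print(v,g[v,264:294].tolist())
for q in("key","lever_knob","key_grip"):
    for p in(s,t):print(q,[(round(x["score"],2),(np.array(x["at"])*[560,420]).round(1).tolist()) for x in spotter.look_for(p,q)[:2]])
print("knob pred",[proj(s,face(h,a,.078,.04)).round(1).tolist() for a in(.5,.6,.7)],"top",[proj(t,face(h,a,.078,.04)).round(1).tolist() for a in(.5,.6,.7)])
# dark knob blob scene
hs=s["color"].astype(int).sum(2);m=np.zeros_like(hs);m[205:228,248:272]=hs[205:228,248:272]<110;y,x=np.nonzero(m);print("knob blob",x.mean(),y.mean(),m.sum())
E
```

```text
time_s: 41.05
position: [0.5354, -0.0115, 0.3223]
tool_rot: [[0.925, -0.381, 0.008], [-0.381, -0.925, -0.002], [0.008, -0.001, -1.0]]
ft_force: [-0.2, 0.7, 1.2]
grip_width: 0.06
gripper_force: 0.0
176 [182, 183, 184, 186, 172, 146, 114, 105, 99, 92, 107, 106, 125, 152, 167, 190, 201, 203, 200, 201, 200, 200, 201, 200, 200, 201, 202, 201, 201, 201]
179 [157, 156, 156, 158, 163, 163, 163, 163, 167, 180, 182, 180, 163, 138, 110, 97, 111, 95, 89, 104, 111, 108, 104, 121, 119, 123, 131, 131, 122, 123]
182 [155, 156, 155, 156, 154, 137, 73, 69, 69, 70, 70, 70, 70, 70, 70, 69, 54, 48, 67, 119, 158, 160, 164, 164, 162, 158, 155, 156, 154, 153]
185 [157, 158, 158, 158, 159, 145, 83, 70, 68, 68, 69, 69, 70, 69, 70, 67, 57, 58, 55, 93, 158, 158, 157, 156, 156, 156, 157, 156, 156, 156]
188 [157, 157, 157, 158, 157, 150, 114, 72, 72, 68, 69, 69, 68, 70, 71, 70, 66, 52, 57, 71, 119, 155, 156, 156, 156, 155, 156, 155, 155, 156]
191 [159, 158, 159, 160, 160, 160, 146, 81, 69, 68, 67, 68, 68, 69, 70, 69, 65, 50, 52, 58, 100, 160, 160, 160, 160, 160, 159, 159, 159, 159]
194 [158, 158, 159, 159, 159, 1
[... 862 characters left out ...]
 184, 184, 167, 102, 102]
212 [158, 159, 159, 166, 183, 187, 187, 188, 187, 187, 187, 187, 174, 126, 145, 144, 145, 143, 142, 142, 152, 178, 185, 184, 172, 121, 103, 103, 102, 102]
215 [159, 158, 166, 185, 185, 185, 186, 187, 184, 177, 174, 165, 142, 125, 141, 149, 147, 147, 142, 138, 136, 137, 136, 135, 133, 116, 103, 103, 104, 103]
key [(0.77, [277.8, 193.2]), (0.7, [265.2, 225.2])]
key []
lever_knob [(0.49, [264.6, 225.2]), (0.18, [279.2, 221.6])]
lever_knob []
key_grip [(0.74, [182.6, 222.0]), (0.73, [277.0, 192.0])]
key_grip []
knob pred [[260.9, 215.0], [258.8, 215.5], [256.9, 216.0]] top [[302.5, 203.8], [304.2, 201.6], [305.8, 199.4]]
knob blob 258.0422535211268 216.32394366197184 71
```

```bash
python3 -m crank '[6,0,0,0,-0.125, 6,0,0,0,-0.125, 6,0,0,0,-0.125, 6,0,0,0,-0.125, 6,0,0,0,-0.125, 6,0,0,0,-0.125, 6,0,0,0,-0.125, 6,0,0,0,-0.125]' 30 >/dev/null; python3 -m crank '[6.5,0,0,0,-0.125, 6.5,0,0,0,-0.125, 6.5,0,0,2,-0.125, 6.5,0,0,2,-0.125, 6.5,0,0,2,-0.125, 6.5,0,0,2,-0.059, 6.5,0,0,0,0, 6.5,0,0,0,0]'; python3 -c "
from geo import *
from rig import env
h=np.load('h.npy');o=env.observe();T=np.array(o['tool_rot']);print(np.round(o['q'],1),np.degrees(h[2]-np.arctan2(T[1,0],T[0,0])));print(goto(face(h,0,0,.111)-[0,0,.0165]))"
```

```text
time_s: 42.78
position: [0.5341, -0.0107, 0.236]
tool_rot: [[0.275, 0.961, -0.002], [0.961, -0.275, 0.001], [-0.0, -0.002, -1.0]]
ft_force: [-0.8, 0.2, 1.0]
grip_width: 0.0651
gripper_force: 0.0
[-13.8  20.1  76.2  -0.   83.8   2.1] -51.87402122718794
('turn', np.float64(0.0), 'shift cm', [0.02, 0.02, 3.95])
```

```bash
python3 -m crank '[6.5,0,0,2,0, 6.5,0,0,1.95,0, 6.5,0,0,0,0, 2.5,0,0,0,0, 2.5,0,0,0,0, 2.5,0,0,0,0, 2.5,0,0,0,0, 2.5,0,0,0,0.05]' 30;  python3 -m crank '[2.5,0,0,0,0.1, 2.5,0,0,0,0.1, 2.5,0,0,0,0.1, 2.5,0,0,0,0.1, 2.5,0,0,0,0.1, 2.5,0,0,0,0.1, 2.5,0,0,0,0.1, 2.5,0,0,0,0.1]'; python3 -c "
from geo import *
where()"
```

```text
time_s: 43.45
position: [0.5351, -0.011, 0.1991]
tool_rot: [[0.321, 0.947, 0.004], [0.947, -0.321, -0.001], [0.0, 0.004, -1.0]]
ft_force: [-3.0, 0.8, 10.0]
grip_width: 0.0367
gripper_force: 27.2
time_s: 44.12
position: [0.5354, -0.0108, 0.1986]
tool_rot: [[0.905, 0.426, 0.004], [0.426, -0.905, -0.0], [0.003, 0.002, -1.0]]
ft_force: [0.5, 1.1, 3.6]
grip_width: 0.0276
gripper_force: 29.5
ins 18.4 U -2.9 W 0.6  F N,U,W 5.4 -3.8 -0.8
```

```bash
python3 -m crank '[2.5,0,0,0,0.1, 2.5,0,0,0,0.1, 2.5,0,0,0,0.1, 2.5,0,0,0,0.1, 2.5,0,0,0,0.1, 2.5,0,0,0,0.1, 2.5,0,0,0,0.05, 2.5,0,0,0,0]' 30; python3 -c "
from geo import *
from rig import env
where();print(env.observe()['wrist_torque'])"
```

```text
time_s: 44.78
position: [0.5336, -0.0018, 0.2008]
tool_rot: [[0.98, -0.201, 0.003], [-0.201, -0.979, 0.018], [-0.001, -0.019, -1.0]]
ft_force: [-10.0, 36.7, 30.4]
grip_width: 0.0277
gripper_force: 121.5
ins 17.2 U -5.5 W -8.4  F N,U,W 27.2 -19.6 -37.7
[9.60468293 1.47476419 1.94335337]
```

```bash
python3 -m crank '[6.5,0,0,0,0, 6.5,0,0,0,0, 6.5,0,0,0,0, 6.5,0,0,-2,0, 6.5,0,0,-4,-0.125, 6.5,0,0,-4,-0.125, 6.5,0,0,0,-0.125, 6.5,0,0,0,-0.125]' 20; python3 - <<'E'
from h import *; from geo import *
s=optics.get_image("scene");g=cv2.cvtColor(s["color"],cv2.COLOR_RGB2GRAY)
for v in range(182,216,4):print(v,g[v,264:290].tolist())
hs=s["color"].astype(int).sum(2);m=np.zeros_like(hs);m[205:228,248:272]=hs[205:228,248:272]<110;y,x=np.nonzero(m);print("knob blob",x.mean(),y.mean(),m.sum())
E
```

```text
time_s: 45.45
position: [0.5351, -0.0114, 0.2994]
tool_rot: [[0.955, 0.295, 0.005], [0.295, -0.955, -0.002], [0.004, 0.003, -1.0]]
ft_force: [0.7, -0.6, -0.5]
grip_width: 0.0651
gripper_force: 0.0
182 [156, 156, 156, 156, 156, 146, 95, 52, 65, 69, 69, 71, 73, 74, 75, 77, 70, 46, 97, 163, 164, 164, 169, 184, 183, 179]
186 [157, 157, 157, 157, 158, 157, 144, 85, 78, 78, 79, 80, 80, 80, 82, 80, 80, 72, 67, 121, 158, 158, 157, 158, 157, 157]
190 [159, 159, 159, 159, 160, 160, 152, 115, 79, 80, 80, 80, 79, 79, 79, 80, 79, 77, 61, 94, 159, 159, 159, 158, 158, 158]
194 [159, 158, 159, 159, 159, 159, 159, 148, 95, 54, 57, 66, 66, 73, 78, 77, 77, 85, 117, 151, 158, 158, 157, 157, 157, 157]
198 [158, 157, 158, 158, 158, 158, 158, 158, 159, 159, 151, 123, 128, 132, 143, 151, 151, 143, 124, 149, 159, 160, 160, 160, 159, 159]
202 [157, 157, 158, 158, 158, 158, 159, 159, 159, 166, 182, 160, 128, 128, 134, 150, 150, 150, 146, 146, 184, 184, 183, 183, 183, 183]
206 [159, 159, 159, 160, 160, 160, 160, 167, 187, 187, 187, 178, 140, 128, 130, 139, 150, 150, 146, 135, 155, 184, 185, 184, 185, 184]
210 [159, 158, 159, 159, 159, 166, 186, 187, 188, 187, 188, 187, 173, 128, 128, 132, 146, 150, 150, 143, 141, 187, 185, 185, 185, 172]
214 [159, 159, 160, 165, 183, 187, 187, 186, 187, 187, 187, 186, 178, 144, 129, 129, 136, 152, 152, 149, 136, 141, 158, 153, 136, 101]
knob blob 258.0422535211268 216.32394366197184 71
```

```bash
python3 -m crank '[6.5,0,0,2.5,0.11, 6.5,0,0,2.5,0.11, 6.5,0,0,2.5,0, 6.5,0,0,2.6,0, 6.5,0,0,0,0, 6.5,0,0,0,0, 2.5,0,0,0,0, 2.5,0,0,0,0]' 30 >/dev/null;  python3 -m crank '[2.5,0,0,0,0, 2.5,0,0,0,0, 2.5,0,0,0,0.1, 2.5,0,0,0,0.1, 2.5,0,0,0,0.1, 2.5,0,0,0,0, 2.5,0,0,0,0, 2.5,0,0,0,0]'; python3 -c "
from geo import *
from rig import env
where();print(env.observe()['wrist_torque'])"
```

```text
time_s: 46.83
position: [0.5326, -0.0059, 0.198]
tool_rot: [[0.975, -0.22, -0.002], [-0.22, -0.975, 0.009], [-0.004, -0.009, -1.0]]
ft_force: [-12.1, 19.9, 18.7]
grip_width: 0.0313
gripper_force: 63.3
ins 18.5 U -2.0 W -5.0  F N,U,W 20.8 -6.8 -23.0
[5.12936295 2.13921261 1.26800552]
```

```bash
python3 -m crank '[2.5,0,0,0,0.08, 2.5,0,0,0,0.08, 2.5,0,0,0,0.04, 2.5,0,0,0,0, 2.5,0,0,0,0, 2.5,0,0,0,0, 2.5,0,0,0,0, 2.5,0,0,0,0]' 40; python3 -m crank '[6.5,0,0,0,0, 6.5,0,0,0,0, 6.5,0,0,0,0, 6.5,0,0,-2,0, 6.5,0,0,-4,-0.125, 6.5,0,0,-4,-0.125, 6.5,0,0,0,-0.125, 6.5,0,0,0,-0.125]' 20 > /dev/null; python3 - <<'E'
from h import *; from geo import *
s=optics.get_image("scene");g=cv2.cvtColor(s["color"],cv2.COLOR_RGB2GRAY)
for v in range(182,216,4):print(v,g[v,264:290].tolist())
hs=s["color"].astype(int).sum(2);m=np.zeros_like(hs);m[205:228,248:272]=hs[205:228,248:272]<110;y,x=np.nonzero(m);print("knob blob",x.mean(),y.mean(),m.sum())
print(env.observe()["position"],env.observe()["tool_rot"][0])
E
```

```text
time_s: 47.5
position: [0.5346, -0.0047, 0.1987]
tool_rot: [[0.913, -0.408, 0.004], [-0.408, -0.913, 0.012], [-0.001, -0.012, -1.0]]
ft_force: [-3.2, 26.8, 17.5]
grip_width: 0.0315
gripper_force: 95.3
182 [156, 156, 155, 156, 155, 155, 155, 141, 69, 68, 70, 69, 69, 68, 69, 70, 69, 63, 45, 40, 44, 97, 170, 184, 183, 179]
186 [157, 157, 157, 158, 157, 158, 158, 147, 98, 69, 69, 69, 70, 73, 73, 74, 73, 69, 55, 48, 40, 76, 136, 158, 157, 158]
190 [159, 159, 159, 160, 160, 159, 160, 152, 114, 68, 72, 73, 73, 73, 72, 74, 73, 72, 65, 55, 52, 66, 118, 158, 158, 158]
194 [158, 158, 159, 159, 159, 159, 159, 159, 151, 115, 91, 74, 63, 71, 77, 75, 83, 81, 74, 90, 135, 147, 150, 157, 157, 157]
198 [158, 158, 158, 158, 158, 159, 159, 159, 159, 160, 159, 149, 107, 119, 139, 155, 154, 150, 134, 101, 139, 160, 160, 159, 159, 159]
202 [157, 157, 157, 157, 157, 158, 158, 158, 159, 166, 186, 177, 138, 113, 126, 154, 155, 154, 146, 116, 131, 184, 183, 184, 183, 183]
206 [159, 159, 160, 159, 160, 160, 160, 166, 187, 187, 187, 183, 157, 112, 122, 146, 154, 154, 149, 124, 125, 170, 184, 184, 184, 184]
210 [159, 159, 159, 159, 159, 166, 186, 186, 187, 188, 188, 187, 174, 112, 117, 139, 154, 154, 154, 142, 119, 158, 185, 185, 185, 172]
214 [159, 160, 160, 160, 167, 187, 187, 186, 187, 187, 187, 183, 168, 131, 113, 127, 155, 154, 155, 148, 129, 137, 157, 143, 122, 98]
knob blob 258.0422535211268 216.32394366197184 71
[ 0.53464205 -0.0113216   0.2970511 ] [0.99620261 0.0870391  0.0021363 ]
```

```bash
python3 -m crank '[6.5,0,0,2.5,0.11, 6.5,0,0,2.5,0.11, 6.5,0,0,2.5,0.055, 6.5,0,0,2.45,0, 6.5,0,0,0,0, 6.5,0,0,0,0, 2.5,0,0,0,0, 2.5,0,0,0,0]' 30 >/dev/null; python3 - <<'E'
from h import *; from geo import *
s=optics.get_image("scene");g=cv2.cvtColor(s["color"],cv2.COLOR_RGB2GRAY)
for v in(217,219,221):print(v,g[v,270:294].tolist())
o=env.observe();print(o["time_s"],o["position"],o["grip_width"],o["gripper_force"])
E
python3 -m crank '[2.5,0,0,0,0, 2.5,0,0,0,0, 2.5,0,0,0,0, 2.5,-0.2,0.13,-0.44,0, 2.5,-0.2,0.13,-0.44,0, 2.5,-0.2,0.13,-0.44,0, 2.5,-0.2,0.13,-0.44,0, 2.5,0,0,0,0]'
```

```text
217 [167, 187, 184, 159, 116, 117, 114, 115, 117, 130, 145, 146, 145, 145, 145, 145, 146, 133, 99, 100, 103, 103, 102, 103]
219 [170, 189, 189, 174, 115, 114, 114, 115, 117, 127, 145, 146, 145, 144, 144, 146, 147, 138, 105, 99, 128, 183, 180, 169]
221 [186, 186, 187, 177, 133, 115, 114, 115, 116, 120, 132, 145, 145, 144, 145, 146, 147, 142, 115, 111, 147, 165, 168, 181]
48.9333 [ 0.53488341 -0.0107078   0.19808851] 0.03430966861416735 31.03710995404981
time_s: 49.6
position: [0.5254, -0.0136, 0.2156]
tool_rot: [[0.98, -0.199, 0.002], [-0.199, -0.98, 0.001], [0.001, -0.001, -1.0]]
ft_force: [-3.0, 3.2, 5.5]
grip_width: 0.0332
gripper_force: 29.0
```

```bash
python3 -m crank '[2.5,-0.2,0.13,-0.44,0, 2.5,-0.2,0.13,-0.44,0, 2.5,-0.2,0.13,-0.44,0, 2.5,-0.2,0.13,-0.44,0, 2.5,0,0,-1,0, 2.5,0,0,-1,0, 2.5,0,0,0,0, 2.5,0,0,0,0]' 40; python3 - <<'E'
from h import *; from geo import *
s=optics.get_image("scene");g=cv2.cvtColor(s["color"],cv2.COLOR_RGB2GRAY)
o=env.observe();G=np.array(o["position"])+[0,0,.019];print(proj(s,G),proj(s,G-[0,0,.02]))
for v in range(164,214,4):print(v,g[v,258:296].tolist())
E
```

```text
time_s: 50.27
position: [0.5166, -0.018, 0.2519]
tool_rot: [[0.98, -0.199, 0.001], [-0.199, -0.98, -0.001], [0.001, 0.0, -1.0]]
ft_force: [0.2, -0.1, -3.0]
grip_width: 0.0269
gripper_force: 47.2
[274.67126456 163.66516726] [274.72541565 170.74633343]
164 [156, 155, 156, 155, 150, 113, 30, 61, 103, 92, 31, 41, 45, 46, 46, 45, 45, 46, 46, 46, 46, 57, 84, 73, 30, 28, 29, 43, 72, 82, 89, 103, 93, 71, 74, 75, 74, 74]
168 [153, 153, 153, 146, 117, 97, 91, 105, 118, 92, 49, 70, 62, 46, 45, 46, 45, 45, 46, 45, 45, 57, 85, 76, 29, 29, 62, 116, 139, 136, 134, 133, 131, 129, 128, 127, 127, 126]
172 [182, 182, 182, 182, 182, 188, 208, 202, 156, 93, 78, 62, 67, 71, 71, 72, 70, 71, 72, 74, 60, 47, 80, 122, 171, 200, 197, 183, 184, 189, 202, 203, 204, 204, 204, 205, 205, 204]
176 [182, 183, 182, 182, 182, 182, 183, 183, 185, 185, 174, 146, 120, 127, 127, 128, 126, 112, 81, 90, 142, 191, 201, 203, 200, 201, 201, 201, 202, 201, 201, 202, 201, 202, 201, 202, 201, 201]
180 [156, 156, 155, 156, 156, 156, 156, 156, 156, 157, 153, 137, 126, 126, 126, 130, 141, 137, 119, 127, 187, 186, 194, 198, 198, 195, 
[... 912 characters left out ...]
138, 121, 130, 186, 186, 186, 186, 186, 187, 187, 187, 188, 187, 182, 182, 183, 177, 159, 160, 160, 160, 160, 160, 159]
204 [158, 158, 158, 158, 159, 159, 159, 159, 160, 159, 159, 159, 157, 155, 162, 187, 188, 187, 188, 188, 187, 187, 188, 187, 188, 187, 186, 186, 186, 186, 186, 185, 185, 184, 184, 184, 169, 102]
208 [159, 159, 159, 159, 159, 160, 160, 160, 160, 160, 160, 160, 168, 187, 187, 186, 186, 186, 186, 186, 186, 186, 186, 186, 186, 186, 186, 185, 186, 174, 122, 104, 103, 103, 104, 103, 103, 103]
212 [31, 31, 29, 52, 113, 158, 159, 159, 159, 160, 167, 184, 188, 187, 188, 188, 188, 187, 187, 187, 187, 187, 187, 187, 186, 186, 186, 170, 103, 103, 103, 103, 103, 103, 102, 102, 101, 102]
```

```bash
python3 -m crank '[2.5,0,0,-1,0, 2.5,0,0,0,0.117, 2.5,0,0,0,0.117, 2.5,0,0,0,0.117, 2.5,0,0,0,0.117, 2.5,0,0,0,0.117, 2.5,0,0,0,0.117, 2.5,0,0,0,0]' 40; python3 -c "
from geo import *
print(goto([.4136,-.274,.19]))"
```

```text
time_s: 50.98
position: [0.5164, -0.0177, 0.261]
tool_rot: [[0.616, -0.788, -0.001], [-0.788, -0.616, 0.0], [-0.001, 0.001, -1.0]]
ft_force: [0.4, 1.2, -3.4]
grip_width: 0.0273
gripper_force: 47.1
('turn', np.float64(0.0), 'shift cm', [13.85, 23.89, 7.1])
```

```bash
python3 -m crank '[2.5,1.98,3.4,0,0, 2.5,1.98,3.4,0,0, 2.5,1.98,3.4,0,0, 2.5,1.98,3.4,0,0, 2.5,1.98,3.4,1,0, 2.5,1.98,3.4,1.2,0, 2.5,1.9,3.4,1.2,0, 2.5,0,0,2,0]' 40 >/dev/null; python3 -m crank '[2.5,0,0,1.5,0, 2.5,0,0,0,0, 2.5,0,0,0,0, 2.5,0,0,0,0, 2.5,0,0,0,0, 2.5,0,0,0,0, 2.5,0,0,0,0, 2.5,0,0,0,0]'; python3 - <<'E'
from h import *; from geo import *
s=optics.get_image("scene");o=env.observe();np.savez("B.npz",s=s["color"],P=o["position"],T=o["tool_rot"])
G=np.array(o["position"])+[0,0,.019];xt=np.array(o["tool_rot"])[:,0]
for th in(20,24,28,32):
    k=np.cos(np.radians(th))*np.array([0,0,1])-np.sin(np.radians(th))*xt
    print(th,[proj(s,G-d*k).round(1).tolist() for d in(.02,.055,.093)])
print("hole px",proj(s,[.437,-.304,.04]))
g=cv2.cvtColor(s["color"],cv2.COLOR_RGB2GRAY)
v0=int(proj(s,G)[1]);c0=int(proj(s,G)[0])
for v in range(v0+6,v0+34,3):print(v,c0-24,g[v,c0-24:c0+12].tolist())
E
```

```text
time_s: 52.32
position: [0.4154, -0.2732, 0.1931]
tool_rot: [[0.62, -0.784, 0.0], [-0.784, -0.62, -0.001], [0.001, -0.0, -1.0]]
ft_force: [-0.7, 0.1, -2.7]
grip_width: 0.0275
gripper_force: 47.1
20 [[186.8, 168.8], [184.2, 180.1], [181.5, 192.1]]
24 [[186.4, 168.8], [183.0, 180.0], [179.4, 192.0]]
28 [[185.9, 168.7], [181.8, 179.8], [177.4, 191.7]]
32 [[185.5, 168.6], [180.6, 179.5], [175.4, 191.2]]
hole px [182.85170553 216.72786444]
168 164 [183, 183, 183, 184, 183, 183, 183, 184, 185, 185, 185, 185, 185, 186, 187, 187, 187, 187, 165, 68, 67, 67, 65, 75, 88, 67, 31, 31, 32, 29, 41, 65, 116, 186, 186, 186]
171 164 [186, 185, 185, 185, 183, 184, 185, 185, 185, 185, 185, 185, 186, 186, 186, 186, 186, 186, 187, 182, 150, 69, 59, 49, 64, 79, 68, 66, 54, 51, 84, 151, 185, 185, 185, 184]
174 164 [182, 183, 183, 183, 184, 183, 183, 183, 184, 183, 183, 183, 183, 183, 184, 184, 184, 184, 176, 147, 132, 122, 82, 80, 79, 86, 126, 178, 175, 171, 174, 183, 184, 182, 183, 183]
177 164 [182, 183, 185, 185, 183, 185, 186, 186, 185, 185, 185, 185, 186, 185, 185, 185, 185, 178, 146, 131, 129, 115, 87
[... 478 characters left out ...]
189, 189, 190, 190, 189, 190, 189, 186, 169, 132, 132, 126, 100, 86, 93, 132, 185, 189, 189, 189, 188, 189, 188, 187, 187, 186, 186, 185, 185, 186]
189 164 [187, 187, 187, 188, 187, 187, 187, 188, 188, 187, 187, 187, 179, 148, 132, 133, 124, 89, 86, 91, 125, 173, 176, 174, 172, 169, 170, 169, 168, 167, 167, 165, 165, 165, 165, 163]
192 164 [187, 187, 187, 188, 190, 190, 190, 190, 189, 189, 189, 184, 158, 133, 130, 117, 88, 87, 98, 134, 162, 162, 162, 162, 162, 162, 162, 161, 159, 160, 161, 162, 161, 162, 162, 163]
195 164 [125, 136, 186, 186, 186, 186, 186, 187, 187, 187, 187, 187, 187, 180, 168, 142, 120, 124, 157, 162, 162, 162, 162, 162, 157, 128, 83, 82, 89, 94, 96, 100, 100, 95, 79, 79]
```

```bash
python3 - <<'E'
from h import *; from geo import *
from scipy.ndimage import center_of_mass
B=np.load("B.npz");s=optics.get_image("scene");P=B["P"];T=B["T"];G=P+[0,0,.019];xt,yt=T[:,0],T[:,1]
def plane(px):
    o,d=ray(s,(px[0]/560,px[1]/420));return o+d*((G-o)@yt)/(d@yt)
for px in((180,195.5),(179.6,195.0)):
    tip=plane(px);a=plane((186.2,177.5));v=a-tip
    print("tip",tip.round(4),"rel G xt,z",((tip-G)@xt).round(4),(tip-G)[2].round(4),"tilt",np.degrees(np.arctan2(-v@xt,v[2])).round(1),"axis at G height e",((a-G)@xt-(v@xt)/v[2]*(a-G)[2]*1).round(4))
for px in((182.3,217.7),): print("hole",atz(s,(px[0]/560,px[1]/420),.04))
# stand top: brown mask centroid in scene and top
t=optics.get_image("top")
for p,nm,box in((s,"scene",(155,195,215,240)),(t,"top",(355,205,410,260))):
    c=p["color"].astype(int);m=(c[...,0]>c[...,2]*1.5)&(c[...,0]-c[...,2]>40)&(abs(c[...,1]-c[...,2])>12)
    y,x=np.nonzero(m[box[1]:box[3],box[0]:box[2]]);print(nm,len(x),(x.min()+box[0],x.max()+box[0],y.min()+box[1],y.max()+box[1]) if len(x) else "",
      "pred corners",[proj(p,[.437+i*.04,-.304+j*.04,.04]).round(1).tolist() for i,j in((-1,-1),(1,1))])
E
```

```text
tip [ 0.4387 -0.3028  0.1152] rel G xt,z 0.0376 -0.0968 tilt 26.3 axis at G height e -0.0104
tip [ 0.4393 -0.3035  0.1172] rel G xt,z 0.0385 -0.0948 tilt 28.1 axis at G height e -0.0121
hole [ 0.44226553 -0.30419448  0.04      ]
scene 670 (np.int64(160), np.int64(197), np.int64(196), np.int64(235)) pred corners [[173.7, 208.9], [192.5, 225.0]]
top 153 (np.int64(371), np.int64(392), np.int64(222), np.int64(243)) pred corners [[397.7, 248.1], [370.8, 221.2]]
```

```bash
python3 -m crank '[2.5,-0.05,0.2,2,0, 2.5,0,0,2,0, 2.5,0,0,1.5,0, 2.5,0,0,1,0, 2.5,0,0,0,0, 2.5,0,0,0.5,0, 2.5,0,0,0.5,0, 2.5,0,0,0,0]' 30;  python3 -m crank '[2.5,0,0,0.5,0, 2.5,0,0,0.5,0, 2.5,0,0,0.5,0, 2.5,0,0,0,0, 2.5,0,0,0,0, 2.5,0,0,0,0, 2.5,0,0,0,0, 2.5,0,0,0,0]'
```

```text
time_s: 53.13
position: [0.4133, -0.2741, 0.1174]
tool_rot: [[0.62, -0.785, -0.0], [-0.785, -0.62, 0.0], [-0.0, 0.0, -1.0]]
ft_force: [-0.0, 0.2, -3.4]
grip_width: 0.0276
gripper_force: 47.1
time_s: 53.8
position: [0.4138, -0.2748, 0.1031]
tool_rot: [[0.62, -0.785, 0.001], [-0.785, -0.62, -0.002], [0.002, -0.0, -1.0]]
ft_force: [3.4, -3.6, -2.6]
grip_width: 0.0271
gripper_force: 47.0
```

```bash
python3 -m crank '[2.5,0.3,0,0,0, 2.5,0.78,0,-0.27,0, 2.5,0.78,0,-0.21,0, 2.5,0.8,0,-0.14,0, 2.5,0.8,0,-0.08,0, 2.5,0.8,0,-0.02,0, 2.5,0,0,0,0, 2.5,0,0,0,0]' 20; python3 - <<'E'
from h import *
s=optics.get_image("scene");g=cv2.cvtColor(s["color"],cv2.COLOR_RGB2GRAY)
o=env.observe();G=np.array(o["position"])+[0,0,.019];p=proj(s,G);print(p,proj(s,G-[0,0,.06]))
v0,c0=int(p[1]),int(p[0])
for v in range(v0+4,v0+32,3):print(v,c0-16,g[v,c0-16:c0+14].tolist())
E
```

```text
time_s: 54.47
position: [0.4393, -0.307, 0.1094]
tool_rot: [[0.62, -0.785, -0.002], [-0.785, -0.62, 0.002], [-0.003, -0.0, -1.0]]
ft_force: [-1.5, 2.0, -3.2]
grip_width: 0.0272
gripper_force: 47.1
[177.94614669 191.58038986] [180.49980122 209.09361055]
195 161 [181, 181, 173, 124, 137, 185, 185, 185, 185, 185, 186, 175, 121, 61, 60, 68, 87, 62, 32, 32, 31, 31, 41, 58, 44, 45, 81, 134, 127, 82]
198 161 [128, 89, 80, 79, 111, 171, 186, 186, 186, 186, 187, 187, 186, 186, 183, 158, 84, 83, 41, 30, 29, 31, 50, 68, 54, 45, 52, 71, 79, 78]
201 161 [73, 75, 81, 80, 98, 150, 188, 188, 188, 188, 187, 188, 188, 188, 188, 188, 179, 143, 82, 79, 77, 76, 76, 75, 75, 79, 79, 79, 80, 81]
204 161 [73, 73, 75, 80, 80, 86, 124, 179, 188, 188, 183, 167, 167, 164, 160, 158, 155, 128, 80, 81, 80, 80, 79, 78, 76, 83, 83, 84, 83, 83]
207 161 [74, 73, 74, 75, 106, 161, 161, 160, 161, 160, 160, 161, 160, 160, 160, 159, 155, 132, 80, 80, 80, 79, 80, 82, 78, 84, 84, 83, 84, 84]
210 161 [74, 101, 151, 160, 160, 160, 159, 158, 158, 158, 153, 130, 122, 122, 122, 123, 122, 115, 104, 104, 94, 81, 84, 82, 69, 63, 64, 63, 64, 64]
213 161 [162, 162, 161, 161, 161, 161, 160, 159, 158, 145, 122, 119, 120, 120, 120, 120, 118, 114, 106, 104, 96, 80, 85, 81, 68, 60, 59, 59, 63, 75]
216 161 [160, 160, 161, 163, 167, 173, 186, 173, 142, 126, 126, 126, 126, 126, 126, 125, 117, 102, 105, 104, 97, 85, 85, 83, 71, 66, 77, 83, 83, 83]
219 161 [160, 160, 160, 159, 159, 159, 154, 133, 122, 123, 124, 124, 124, 124, 124, 125, 124, 119, 117, 113, 112, 113, 114, 118, 135, 138, 138, 129, 85, 85]
222 161 [160, 161, 160, 159, 157, 143, 119, 118, 118, 119, 119, 119, 119, 119, 119, 119, 119, 120, 119, 119, 125, 139, 139, 139, 139, 140, 140, 141, 139, 132]
```

```bash
python3 -m crank '[2.5,0.4,0,0,0, 2.5,0.4,0,0.05,0, 2.5,0,0,0,0, 2.5,-0.1,0,0.4,0, 2.5,-0.1,0,0.4,0, 2.5,0,0,0.3,0, 2.5,0,0,0,0, 2.5,0,0,0,0]' 20; python3 - <<'E'
from h import *
s=optics.get_image("scene");g=cv2.cvtColor(s["color"],cv2.COLOR_RGB2GRAY)
for v in range(198,219,3):print(v,g[v,172:194].tolist())
E
```

```text
time_s: 55.18
position: [0.4436, -0.3127, 0.0983]
tool_rot: [[0.62, -0.785, 0.0], [-0.785, -0.62, -0.001], [0.001, 0.0, -1.0]]
ft_force: [0.2, 0.1, -3.0]
grip_width: 0.0273
gripper_force: 47.1
198 [27, 35, 64, 88, 62, 31, 29, 29, 31, 42, 58, 43, 43, 46, 72, 99, 79, 78, 79, 79, 79, 80]
201 [188, 188, 170, 85, 82, 40, 32, 30, 30, 35, 52, 60, 44, 45, 55, 73, 80, 80, 81, 81, 81, 82]
204 [183, 166, 164, 147, 113, 87, 80, 69, 69, 74, 77, 73, 72, 81, 83, 84, 83, 83, 84, 83, 84, 83]
207 [161, 160, 160, 160, 160, 145, 79, 80, 79, 80, 79, 78, 76, 82, 83, 83, 84, 84, 84, 84, 83, 84]
210 [130, 122, 120, 116, 107, 76, 81, 79, 80, 82, 79, 79, 75, 66, 63, 64, 63, 63, 64, 64, 64, 64]
213 [120, 120, 120, 117, 102, 61, 73, 80, 79, 80, 84, 84, 81, 67, 58, 58, 59, 57, 63, 74, 75, 78]
216 [126, 126, 126, 126, 122, 104, 80, 99, 92, 81, 85, 85, 82, 73, 66, 77, 82, 82, 84, 83, 83, 83]
```

```bash
python3 -m crank '[2.5,0,0,0.2,0, 2.5,0,0,0.2,0, 2.5,0,0,0,0, 2.5,0,0,0,0, 2.5,0,0,0.1,0, 2.5,0,0,0,0, 2.5,0,0,0,0, 2.5,0,0,0,0]' 20
```

```text
time_s: 55.9
position: [0.4435, -0.3124, 0.0935]
tool_rot: [[0.62, -0.785, 0.0], [-0.785, -0.62, -0.0], [0.0, 0.0, -1.0]]
ft_force: [0.1, -1.0, -1.9]
grip_width: 0.0267
gripper_force: 47.1
```

```bash
python3 -m crank '[2.5,0,0,0.15,0, 2.5,0,0,0.1,0, 2.5,0,0,0,0, 2.5,0,0,0,0, 2.5,0,0,0,0, 2.5,0,0,0,0, 2.5,0,0,0,0, 2.5,0,0,0,0]' 20
```

```text
time_s: 56.57
position: [0.4436, -0.3125, 0.0913]
tool_rot: [[0.62, -0.785, 0.001], [-0.785, -0.62, -0.001], [0.001, -0.0, -1.0]]
ft_force: [0.2, 0.8, 5.4]
grip_width: 0.027
gripper_force: 47.9
```

```bash
python3 -m crank '[5,0,0,0,0, 6,0,0,0,0, 7,0,0,0,0, 7,0,0,0,0, 7,0,0,-1,0, 7,0,0,-2,0, 7,0,0,-4,0, 7,0,0,-4,0]' 20; python3 -m crank '[7,-4,-1,-1,0, 7,-4,-1,0,0, 7,-4,-1,0,0, 7,-4,-1,0,0, 7,0,0,0,0, 7,0,0,0,0, 7,0,0,0,0, 7,0,0,0,0]'; python3 - <<'E'
from h import *
s=optics.get_image("scene");t=optics.get_image("top");g=cv2.cvtColor(s["color"],cv2.COLOR_RGB2GRAY)
for p,a in((s,"scene"),(t,"top")):
    for q in("key","key_grip"):print(a,q,[(round(x["score"],2),(np.array(x["at"])*[560,420]).round(1).tolist()) for x in spotter.look_for(p,q)[:2]])
    print("pred",a,"grip",proj(p,[.4365,-.304,.103]).round(1),"bottom",proj(p,[.4365,-.304,.085]).round(1),"top",proj(p,[.4365,-.304,.121]).round(1),"hole",proj(p,[.4365,-.304,.04]).round(1))
for v in range(190,222,3):print(v,g[v,168:196].tolist())
hs=s["color"].astype(int).sum(2);m=np.zeros_like(hs);m[205:228,248:272]=hs[205:228,248:272]<110;y,x=np.nonzero(m);print("knob blob",x.mean(),y.mean(),m.sum())
for v in(218,220):print(v,g[v,270:294].tolist())
E
```

```text
time_s: 57.23
position: [0.443, -0.3118, 0.2022]
tool_rot: [[0.62, -0.785, -0.002], [-0.785, -0.62, 0.002], [-0.003, 0.0, -1.0]]
ft_force: [0.4, -1.6, 0.3]
grip_width: 0.07
gripper_force: 0.0
time_s: 57.9
position: [0.3765, -0.1636, 0.2111]
tool_rot: [[0.619, -0.785, 0.001], [-0.785, -0.619, -0.001], [0.001, -0.0, -1.0]]
ft_force: [0.3, 0.3, -0.7]
grip_width: 0.0703
gripper_force: 0.0
scene key [(0.65, [180.4, 201.3])]
scene key_grip [(0.52, [179.1, 199.5])]
pred scene grip [180.3 198.7] bottom [181.1 203.9] top [179.5 193.4] hole [182.9 216.6]
top key [(0.68, [391.5, 235.8])]
top key_grip [(0.61, [393.1, 235.6]), (0.19, [288.0, 188.3])]
pred top grip [389.5 235. ] bottom [388.  234.9] top [391.2 235.1] hole [384.2 234.8]
190 [185, 185, 186, 186, 187, 187, 187, 187, 187, 187, 187, 186, 186, 186, 183, 182, 182, 182, 181, 181, 182, 181, 181, 181, 181, 181, 181, 181]
193 [186, 187, 187, 180, 159, 140, 119, 105, 102, 92, 93, 93, 92, 93, 109, 151, 181, 181, 181, 181, 181, 179, 169, 151, 146, 140, 137, 139]
196 [184, 184, 184, 184, 165, 51, 67, 90, 94, 95, 91, 76, 63, 63, 59, 50, 89, 151, 
[... 683 characters left out ...]
19, 119, 118]
214 [188, 182, 157, 145, 144, 141, 128, 127, 124, 119, 92, 79, 80, 84, 84, 83, 80, 78, 79, 80, 80, 84, 109, 141, 140, 139, 140, 135]
217 [178, 151, 143, 126, 127, 126, 127, 127, 126, 116, 99, 95, 90, 83, 84, 85, 86, 68, 66, 99, 139, 138, 141, 148, 148, 148, 144, 120]
220 [139, 136, 136, 137, 135, 133, 133, 133, 134, 135, 138, 136, 132, 132, 133, 133, 134, 139, 140, 140, 142, 141, 142, 141, 142, 139, 116, 64]
knob blob 258.0 216.25 72
218 [187, 186, 186, 170, 115, 115, 114, 116, 116, 122, 146, 145, 145, 145, 145, 146, 146, 136, 98, 120, 171, 184, 182, 182]
220 [188, 189, 189, 176, 127, 115, 114, 116, 118, 124, 137, 145, 145, 144, 146, 146, 147, 141, 112, 113, 157, 184, 184, 183]
```

```bash
python3 -c "
from rig import env
print(env.close_job(), env.observe()['time_s'])"
```

```text
the job is handed in; nothing more can be done
the job is handed in; nothing more can be done
```

The job is handed in at about 58 s: the lever is on the idle mark, the screw is up against its stop after three turns with the key let go between them, and the larger key stands upright in its own stand; camera checks agree, but no verdict came back.

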